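# Build the filter cell of a colony viewer and aim its lamp

## Task

Build the filter cell of the colony viewer: drop the lens into the open barrel first, then the spacer, then all the colour filters that are there (in any order), then swing the ring carrier over the barrel fully to its stop and screw the brass retaining ring down clockwise until its sprung foot is pressing firmly on the stack. Then turn and tip the lamp so that its beam points at the middle of the retaining ring. Leave the culture dishes and the bottle where they are.

Things in the scene. Friction and masses are not known exactly. Their poses are not given: they have to be found in the camera images.
- lens_center (a point): Lens: clear glass in a black round mount, a disc 46 mm in diameter and 10 mm thick, lying flat on the blue mat; same either way up. The point is its centre, half-way up; z is the disc's axis.
- spacer_center (a point): Spacer: bare aluminium ring 46 mm outside, 34 mm inside, 8 mm thick, lying flat on the blue mat. The point is its centre, half-way up; z is its axis.
- filter_amber_center (a point): Amber filter: amber glass in a grey round mount, a disc 46 mm in diameter and 8 mm thick, lying flat on the blue mat; same either way up. The point is its centre, half-way up; z is its axis. One to three of the three filters are there at a start; an absent one is given as None from the beginning.
- filter_green_center (a point): Green filter: green glass in a grey round mount, a disc 46 mm in diameter and 8 mm thick, lying flat on the blue mat; same either way up. The point is its centre, half-way up; z is its axis. One to three of the three filters are there at a start; an absent one is given as None from the beginning.
- filter_red_center (a point): Red filter: red glass in a grey round mount, a disc 46 mm in diameter and 8 mm thick, lying flat on the blue mat; same either way up. The point is its centre, half-way up; z is its axis. One to three of the three filters are there at a start; an absent one is given as None from the beginning.
- mat: Blue mat 250 (x) by 310 (y) by 4 mm thick, fixed to the bench; the parts start on it. Origin at the centre of its underside.
- barrel_mouth (a point): Centre of the barrel's mouth, level with its rim, 54 mm above the bench. The upright black barrel is fixed on an aluminium plate 10 mm thick; it measures 61 mm outside, its round bore is 49 mm in diameter and 44 mm deep with a flat floor and smooth, slippery walls, and the mouth flares to 57 mm over the top 7 mm. z is the bore's axis, upwards; x points from the barrel to the carrier's post.
- carrier_hinge (a point): On the carrier's vertical hinge axis, on a post 70 mm from the barrel's axis, 72 mm above the bench. The aluminium plate reaches 35 mm beyond the post, 65 mm beyond the barrel's axis and 45 mm to each side.
- carrier (a joint): Swing of the ring carrier about its vertical post, rad: 0 is closed, against its stop, with the ring exactly over the barrel; it grows to 2.1 counter-clockwise seen from above. Starts open, at 1.6 to 2.0. It stays where it is left (about 1.2 N at the peg moves it). Its arm is a flat bar with its top 72 mm above the bench.
- carrier_grip (a point): Middle of the carrier's orange upright peg, 92 mm above the bench: 14 mm in diameter, from 72 to 112 mm above the bench, 135 mm from the hinge axis at the free end of the arm.
- ring_grip (a point): Centre of the brass retaining ring's round knurled head, 44 mm in diameter and 16 mm tall, carried on the arm 70 mm from its hinge axis. Screwed right up, this point is 110 mm above the bench. Also the point to aim the lamp at.
- ring (a joint): Turn of the retaining ring, rad, from 0 (screwed right up, as at the start) to 6.0; grows as it is turned clockwise seen from above. The ring, its threaded neck and its foot go down 5 mm per radian; it stays where it is left (about 0.15 N m to turn, up to 0.25 when clamping).
- foot (a joint): How far the white sprung foot under the ring has been pressed in, m: 0 free, 0.006 fully in; spring 3 N per mm. With the ring screwed right up the foot's flat underside is 58 mm above the bench; it is 43 mm in diameter and enters the bore to press on the top part. About 2 to 3 mm is a firm clamp.
- lamp_pivot (a point): Where the lamp head's tilt axis crosses the vertical swivel axis, 220 mm above the bench, at the middle of the white lamp head (66 mm across, from 32 mm behind to 50 mm before this point). It stands on a fixed round base 100 mm across, its yoke arms 38 mm either side of the head. Moves with the head: x is the direction of the beam, starting at this point; y is the tilt axis (to the left of the beam); z the head's upward side.
- lamp_grip (a point): Centre of the orange ball, 18 mm in diameter, on a thin stalk behind the lamp head, to move it by: 75 mm behind and 35 mm above lamp_pivot in the head's own axes. Pinched across the tilt axis direction (fingers left and right of the head) the ball can turn between the fingers as the head tips.
- lamp_swivel (a joint): Swivel of the lamp about its upright post, rad, -2.0 to 2.0, grows counter-clockwise seen from above; stiff, stays where left (about 0.1 N m).
- lamp_tilt (a joint): Tilt of the lamp head, rad: 0 beam level, positive dips the beam below level, -0.5 to 1.1; stiff, stays where left (about 0.1 N m).
- dish_red: Bystander: closed culture dish, red, 84 mm across, 15 mm tall. Origin at the centre of its underside.
- dish_amber: Bystander: closed culture dish, amber, 84 mm across, 15 mm tall. Origin at the centre of its underside.
- bottle: Bystander: white bottle with a blue cap, 52 mm across, 120 mm tall. Origin at the centre of its underside.
Mind the look-alikes: they are no part of the job. What is shaped like the part that bears lens_center but purple is not meant. What is shaped like the part that bears filter_amber_center but purple is not meant.

How it is judged:
On the way, in this order (a step that is already met when the one before it is completed fails the run):
1. the lens lies in the barrel, with neither the spacer nor a filter in it yet (horizontal distance between lens_center and barrel_mouth below 0.004 m and z of lens_center in the frame of barrel_mouth below -0.003 m and angle between the z axis of lens_center and the z axis of barrel_mouth, either way round below 0.1 rad and horizontal distance between each of spacer_center, filter_amber_center, filter_green_center, filter_red_center and barrel_mouth above 0.03 m), for 0.2 s.
2. the spacer lies on it, with no filter in the barrel yet (horizontal distance between spacer_center and barrel_mouth below 0.004 m and z of spacer_center in the frame of barrel_mouth below -0.003 m and angle between the z axis of spacer_center and the z axis of barrel_mouth, either way round below 0.1 rad and horizontal distance between each of filter_amber_center, filter_green_center, filter_red_center and barrel_mouth above 0.03 m), for 0.2 s.
3. all the filters that are there lie in the barrel (horizontal distance between each of filter_amber_center, filter_green_center, filter_red_center and barrel_mouth below 0.004 m and z of each of filter_amber_center, filter_green_center, filter_red_center in the frame of barrel_mouth below -0.003 m and angle between the z axis of each of filter_amber_center, filter_green_center, filter_red_center and the z axis of barrel_mouth, either way round below 0.1 rad), for 0.2 s.
4. the ring carrier is closed over the barrel (value of joint carrier below 0.05 rad), for 0.2 s.
5. the ring is screwed down and its foot presses on the stack (value of joint carrier below 0.05 rad and value of joint foot above 0.0008 m), for 0.3 s.
6. the lamp's beam points at the ring (x of ring_grip in the frame of lamp_pivot above 0 m and y of ring_grip in the frame of lamp_pivot between -0.025 and 0.025 m and z of ring_grip in the frame of lamp_pivot between -0.025 and 0.025 m), for 0.3 s.
At the end, for the whole second after the job is handed in: All parts lie flat in the barrel within 4 mm of its axis, the carrier is within 0.05 rad of its stop, the foot is pressed in by at least 0.8 mm, and the middle of the ring lies in front of the lamp within 25 mm of the beam's line sideways and up and down; the lamp is at rest (all of step 3 and all of step 5 and all of step 6 and horizontal distance between each of lens_center, spacer_center and barrel_mouth below 0.004 m and z of each of lens_center, spacer_center in the frame of barrel_mouth below -0.003 m and angle between the z axis of each of lens_center, spacer_center and the z axis of barrel_mouth, either way round below 0.1 rad and velocity of joint each of lamp_tilt, lamp_swivel below 0.05 rad/s); the robot touches nothing.
It fails at once if the dish red is pushed more than 30 mm or knocked over (distance of dish_red from where it was at the start of the episode above 0.03 m or angle between dish_red's own z axis and vertical above 0.5 rad).
It fails at once if the dish amber is pushed more than 30 mm or knocked over (distance of dish_amber from where it was at the start of the episode above 0.03 m or angle between dish_amber's own z axis and vertical above 0.5 rad).
It fails at once if the bottle is pushed more than 30 mm or knocked over (distance of bottle from where it was at the start of the episode above 0.03 m or angle between bottle's own z axis and vertical above 0.5 rad).
Of filter_amber, filter_green, filter_red only 1 to 3 are there at a start; the rules pass over those that are not, and their reading is None.
At some moment in a run one of lens, spacer, filter_amber, filter_green, filter_red may be knocked a few centimetres aside while the robot is not near it.
Once in a run the grip may slacken for a moment while it holds something.
It also fails if it takes over 208 s, if anything falls off the work surface, if the arm or the gripper's body presses on something with over 40 N, if the wrist force passes 120 N, or if a joint passes its speed limit or range.

## Robot

A 6-joint arm with a two-finger parallel gripper is mounted at the origin on the work surface. World frame = base frame: x ahead of the robot, y to its left, z up, the work surface at z = 0. Lengths are in m, angles in rad, forces in N, time in s.
With the tool pointing down it reaches from about 0.425 to 0.95 m from the base axis. Payload 3.5 kg.
Tool frame: the origin (TCP) lies at the very end of the fingers, on their centre line; the grasp point (between the pads) lies 19 mm behind it; z points along the fingers, y is the direction in which the jaws open and shut (so a half turn about z gives the same grasp; the last joint's range is limited). The gripper opens to 85 mm and grips with 20 to 120 N. Pads are 22 mm wide; open, the fingers measure 114 mm over their backs; the gripper's body (76 mm by 85 mm) begins 54 mm behind the grasp point. The pads swing forward as they close: fully open they stand 13 mm farther back than shut.
Start: joints at [1.139, 0.286, 1.577, -0, 1.279, -0.15], TCP at [0.188, 0.648, 0.192] pointing down, gripper open.
Joint ranges: [-2.77, 2.77], [-0.9, 2.22], [0.21, 2.48], [-1.53, 4.67], [0.24, 2.81], [-2.84, 2.84]. Speed limits (rad/s): [2.79, 2.79, 3.14, 3.14, 3.14, 3.14].

## Interface

Orientations are given as a 3x3 rotation matrix whose columns are the frame's x, y, z axes.
In Python, from station import manip gives the robot as it stands.
- The arm moves only by the tool play_rows, never from a script. Its arguments are lists of equal length, an entry for each row: "fingers": the opening, from 0 (shut) to 1 (fully open); "linear": the shift along the tool's x, y, z in units of 60 mm (1.0 is 60 mm), a list of three; "rot": the turn, a rotation vector about the tool's x, y, z in units of 10 degrees (1.0 is 10 degrees), a list of three. In form: {"fingers": [fingers, ...], "linear": [[dx, dy, dz], ...], "rot": [[rx, ry, rz], ...]}. A call has 1 to 12 rows; each row is the pose to reach, as a shift and turn from the pose commanded when the call began, along the tool's axes at that moment; what a row does not reach only later rows make up. A row lasts 1/8 s, in which the tool goes at most 62.5 mm and 10.7 degrees, less where a joint would pass 70% of its speed; a pose out of reach is approached as far as the arm can. A call with a gripper value outside its range is refused whole. The fingers move at their own pace and stop on an object; "squeeze" is the grip in N (left out, the last holds). Time passes only in rows, so rows that repeat a pose let the fingers close. It gives the time, the measured TCP pose, the force and the opening at its end, in the units of the state.
- manip.sense(): the state, without advancing time (a new reading comes with each control period).
- manip.capture(name): name is "scene" or "side" or "wrist"; returns the picture (384x512x3 uint8, red, green, blue); there is no depth.
- manip.camera_model(name): a dict with "intrinsics" (3x3 intrinsics, pixels), "distortion" ([k1, k2, p1, p2, k3] as OpenCV has them; the pictures are not rectified), "R" (3x3) and "t" (3): a world point X has camera coordinates R X + t. Camera axes: x right, y down, z forward; pixel columns grow to the right and rows downward; lengths in m; the calibration is good to about 2 mm. A picture is of the moment at which its call begins: read the wrist's pose just before it. camera_model takes no time and is no camera call; for the wrist camera it gives the pose at the moment of the call.
- manip.finish_job(): hands the job in, once; it reports no verdict.
The state is a dict: "time_s": time; "joints": joint angles; "dq": joint speeds; "tau": joint torques, N m; "position": TCP position; "tcp_rot": TCP orientation; "contact_force": force on the tool from outside, world axes, zero at the start; "wrist_torque": the same for the moment, N m; "width": opening from 0.0 (shut) to 1.0 (fully open).
Only numpy, scipy, OpenCV 4.12 (cv2) and the standard library are available. Lean on these libraries where they do the work, as an engineer would, in place of code of your own. Each camera call takes 0.05 s, during which the arm holds its last target.

## Working session

There is one attempt and no reset: what is moved stays moved. The work goes in short steps, Python scripts to look and compute and a tool call to move; the robot and the scene stay as the last step left them, time stands still between calls to the robot, and variables do not carry over. Pictures are saved under pics/ and viewed, and the job is handed in when it is done.

Besides the shell and the picture viewer there is one more tool, called after "Emit:" in YAML: its name, and indented under it one key for each argument. play_rows: Moves the arm, as the interface text tells. Its arguments: {"type":"object","properties":{"fingers":{"type":"array"},"linear":{"type":"array"},"rot":{"type":"array"},"squeeze":{"type":"number"}},"required":["fingers","linear","rot"]}

```bash
ls; mkdir -p pics; cat > h.py <<'E'
from station import manip
import numpy as np, cv2
def cap(n,f):
    m=manip.camera_model(n); im=manip.capture(n); cv2.imwrite('pics/'+f+'.png',im[:,:,::-1]); 
    np.savez('pics/'+f+'.npz',im=im,K=m['intrinsics'],d=m['distortion'],R=m['R'],t=m['t']); return im,m
def load(f):
    z=np.load('pics/'+f+'.npz'); return z['im'],dict(intrinsics=z['K'],distortion=z['d'],R=z['R'],t=z['t'])
def ray(m,px):
    K=np.array(m['intrinsics']);p=cv2.undistortPoints(np.array([[px]],float),K,np.array(m['distortion'],float))[0,0]
    R=np.array(m['R']);t=np.array(m['t']);d=R.T@np.array([p[0],p[1],1.]);return -R.T@t,d/np.linalg.norm(d)
def onz(m,px,z):
    o,d=ray(m,px);return o+d*(z-o[2])/d[2]
def proj(m,X):
    r,_=cv2.Rodrigues(np.array(m['R']));return cv2.projectPoints(np.array(X,float).reshape(-1,1,3),r,np.array(m['t'],float),np.array(m['intrinsics'],float),np.array(m['distortion'],float))[0][:,0]
def tri(l):
    A=np.zeros((3,3));b=np.zeros(3)
    for m,px in l:
        o,d=ray(m,px);P=np.eye(3)-np.outer(d,d);A+=P;b+=P@o
    X=np.linalg.solve(A,b);return X,[np.linalg.norm(proj(m,X)[0]-px) for m,px in l]
E
python3 - <<'E'
from h import *
s=manip.sense(); print(s)
for n in('scene','side','wrist'):
    im,m=cap(n,n+'0'); print(n,-np.array(m['R']).T@m['t'],np.array(m['R'])[2],m['intrinsics'],m['distortion'])
E
```

```text
pics
{'time_s': 0.0, 'joints': array([ 1.13900380e+00,  2.87197011e-01,  1.57816487e+00, -3.08177287e-05,
        1.27861839e+00, -1.49992329e-01]), 'dq': array([ 1.17924347e-03,  2.10914958e-04, -1.09656046e-05,  1.60251553e-03,
       -2.52763050e-05,  4.99846176e-04]), 'tau': array([-2.96449443e-04, -4.05979085e+01, -2.92627054e+01, -1.43333982e-04,
        5.68538773e-03, -5.72902962e-06]), 'position': array([0.18736494, 0.64769381, 0.19083297]), 'tcp_rot': array([[-9.60558706e-01,  2.78075579e-01, -9.72416556e-04],
       [ 2.78077086e-01,  9.60556286e-01, -2.18083169e-03],
       [ 3.27624801e-04, -2.36522362e-03, -9.99997149e-01]]), 'contact_force': array([ 0.79748021, -0.16771928, -0.81587973]), 'wrist_torque': array([-0.02175475,  0.0375574 , -0.01954876]), 'width': 0.9981943221893376}
scene [1.48964714 1.00709599 1.07301957] [-0.5649043  -0.5947041  -0.57202286] [[477.79450453   0.         261.03489739]
 [  0.         477.79450453 199.07283884]
 [  0.           0.           1.        ]] [0.04349534 0.         0.         0.         0.        ]
side [0.04178126 0.96940469 1.03089173] [ 0.4168741  -0.6699463  -0.61431908] [[397.21761776   0.         257.19668737]
 [  0.         397.21761776 187.04235565]
 [  0.           0.           1.        ]] [-0.00912989  0.          0.          0.          0.        ]
wrist [0.11435349 0.6701438  0.37193011] [ 0.2853886  -0.08425654 -0.9547011 ] [[282.08635703   0.         253.88028109]
 [  0.         282.08635703 194.74368207]
 [  0.           0.           1.        ]] [0.00963271 0.         0.         0.         0.        ]
```

View pics/scene0.png

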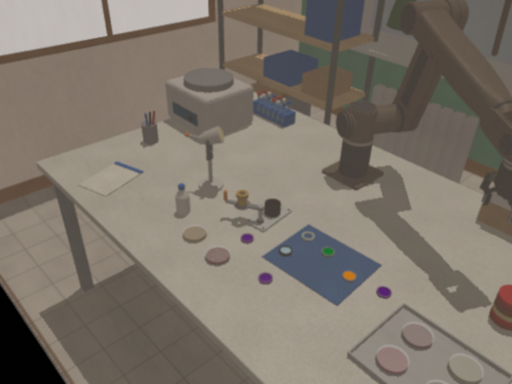

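View pics/side0.png

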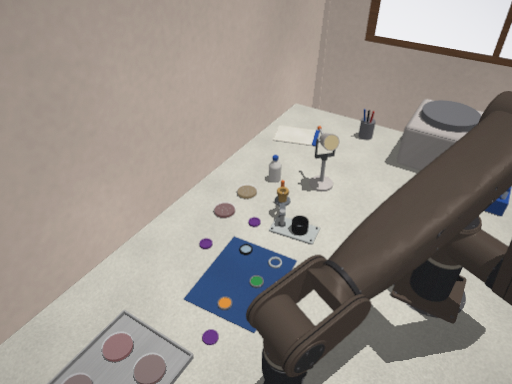

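View pics/wrist0.png

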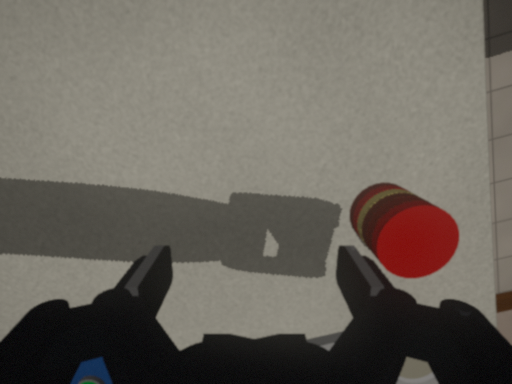

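Scene view: lens about (286,251), spacer (308,236), green filter (328,252) and amber filter (349,276). The purple look-alikes are at (247,238), (265,278) and (384,292). No red filter is visible on the mat. Barrel (272,208), carrier peg/ring (225-245,195), lamp (210,140). Next I measure these and take a close crop.

```bash
python3 - <<'E'
from h import *
im,m=load('scene0'); im2,m2=load('side0')
def blob(im,cond,roi):
    x0,y0,x1,y1=roi; hsv=cv2.cvtColor(im,cv2.COLOR_RGB2HSV)
    mk=np.zeros(im.shape[:2],bool); mk[y0:y1,x0:x1]=cond(hsv)[y0:y1,x0:x1]
    n,l,st,c=cv2.connectedComponentsWithStats(mk.astype(np.uint8)); i=1+np.argmax(st[1:,4]); return c[i],st[i]
sat=lambda lo,hi:(lambda h:(h[...,0]>=lo)&(h[...,0]<=hi)&(h[...,1]>120)&(h[...,2]>60))
for nm,c,r1,r2 in [('green',sat(45,85),(310,240,345,265),(240,270,270,295)),('amber',sat(5,28),(335,265,362,290),(210,290,240,315))]:
    a,_=blob(im,c,r1);b,_=blob(im2,c,r2); print(nm,a,b,onz(m,a,.012),onz(m2,b,.012),tri([(m,a),(m2,b)]))
c1=cv2.resize(im[170:310,200:400],None,fx=4,fy=4,interpolation=cv2.INTER_CUBIC)
c2=cv2.resize(im2[170:320,180:340],None,fx=4,fy=4,interpolation=cv2.INTER_CUBIC)
cv2.imwrite('pics/c1.png',c1[:,:,::-1]);cv2.imwrite('pics/c2.png',c2[:,:,::-1])
E
```

```text
green [327.64705882 250.76470588] [256.125      280.45833333] [0.47717498 0.27486827 0.012     ] [0.47828485 0.27419503 0.012     ] (array([0.47784681, 0.2751219 , 0.01286105]), [np.float64(0.08449539576680817), np.float64(0.08936667401129829)])
amber [348.95238095 275.28571429] [224.46464646 302.33333333] [0.51566321 0.39694692 0.012     ] [0.5158733  0.39579067 0.012     ] (array([0.51564795, 0.39649683, 0.01222764]), [np.float64(0.16393583584938776), np.float64(0.1724047520360091)])
```

View pics/c1.png

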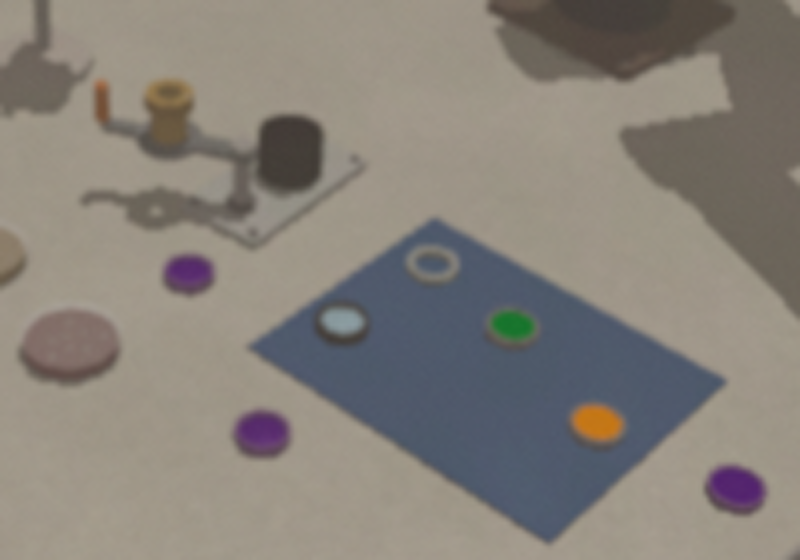

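View pics/c2.png

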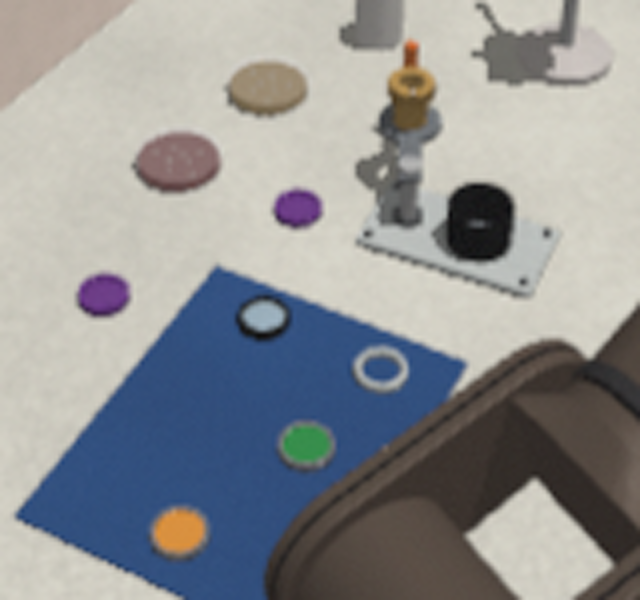

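```bash
python3 - <<'E'
from h import *
im,m=load('scene0'); im2,m2=load('side0')
A=lambda p:(200+p[0]/4,170+p[1]/4)
B=lambda p:(180+p[0]/4,170+p[1]/4)
for n,p,q,z in [('lens',(342,321),(263,316),.014),('spacer',(433,264),(381,369),.012),('mouth',(291,131),(480,204),.054),('ringtop',(169,93),(411,82),.118),('pegtop',(101,84),(411,44),.112),('posttop',(240,155),(408,140),.07)]:
    a,b=A(p),B(q); print(n,onz(m,a,z).round(4),onz(m2,b,z).round(4),tri([(m,a),(m2,b)]))
# lamp crops
c1=cv2.resize(im[110:210,160:260],None,fx=6,fy=6,interpolation=cv2.INTER_CUBIC)
c2=cv2.resize(im2[110:210,270:370],None,fx=6,fy=6,interpolation=cv2.INTER_CUBIC)
cv2.imwrite('pics/l1.png',c1[:,:,::-1]);cv2.imwrite('pics/l2.png',c2[:,:,::-1])
E
```

```text
lens [0.5848 0.1812 0.014 ] [0.5805 0.1787 0.014 ] (array([0.58171949, 0.17770331, 0.01105331]), [np.float64(0.2935161612740332), np.float64(0.2855661940333414)])
spacer [0.4691 0.1784 0.012 ] [0.4643 0.1753 0.012 ] (array([0.4653205 , 0.17444558, 0.00886841]), [np.float64(0.3497462946787354), np.float64(0.36670292760883594)])
mouth [ 0.4665 -0.0067  0.054 ] [ 0.4682 -0.0083  0.054 ] (array([ 0.46744817, -0.0061423 ,  0.05536463]), [np.float64(0.15441342004889463), np.float64(0.15820944503893242)])
ringtop [ 0.5728 -0.0558  0.118 ] [ 0.57   -0.0585  0.118 ] (array([ 0.57057268, -0.0589542 ,  0.11638396]), [np.float64(0.25008603723818895), np.float64(0.2401913954320657)])
pegtop [ 0.604 -0.113  0.112] [ 0.602  -0.1167  0.112 ] (array([ 0.60213184, -0.11613358,  0.11089628]), [np.float64(0.33152409954665846), np.float64(0.31031116425027994)])
posttop [0.5427 0.0063 0.07  ] [ 0.558 -0.035  0.07 ] (array([ 5.45554910e-01, -2.45815888e-04,  8.35391488e-02]), [np.float64(4.000393963502839), np.float64(3.9178307794344676)])
```

View pics/l1.png

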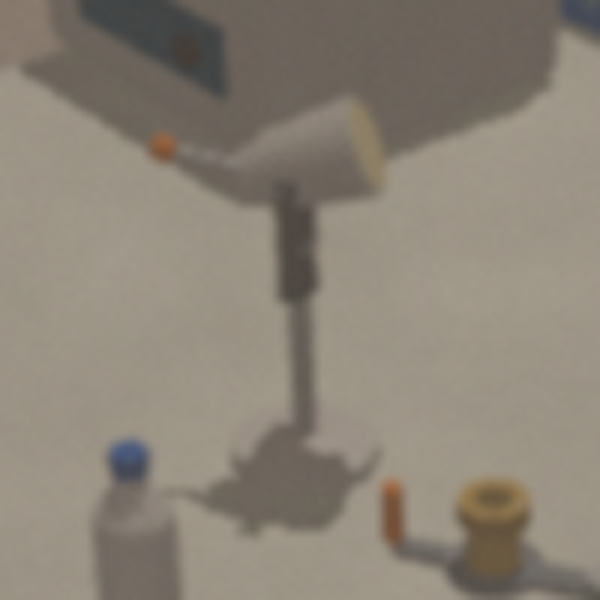

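View pics/l2.png

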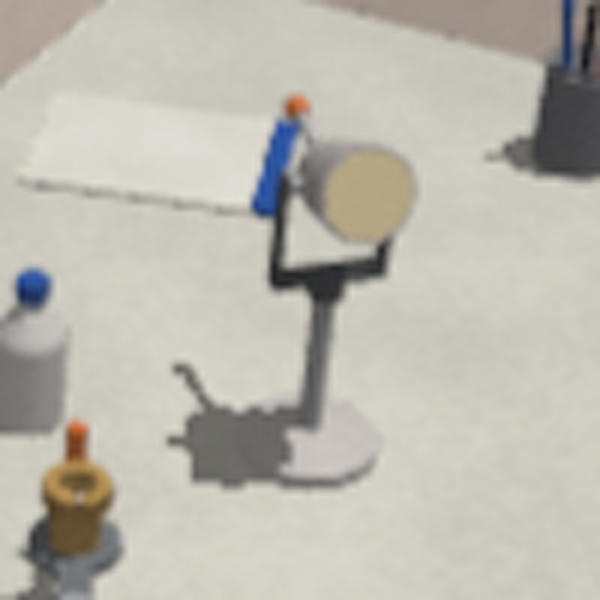

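Geometry agrees with the description: hinge to barrel 70 mm, ring to peg 65 mm. The carrier is at about 1.96 rad. The lens is the black-rimmed clear disc at (0.582, 0.178), and the purple discs are off the mat. Only the amber and green filters are there.

```bash
cat >> h.py <<'E'
from scipy.spatial.transform import Rotation as Ro
def mv(pos,phi=np.pi,prot=None):
    s=manip.sense(); R=np.array(s['tcp_rot']); 
    T=np.array([[np.cos(phi),np.sin(phi),0],[np.sin(phi),-np.cos(phi),0],[0,0,-1.]])
    if prot is not None: T=prot
    l=R.T@(np.array(pos)-s['position'])/.06; r=Ro.from_matrix(R.T@T).as_rotvec(degrees=True)/10
    print('lin',l.round(3),'rot',r.round(3),'pos',s['position'].round(4),'t',round(s['time_s'],2))
E
python3 -c "
from h import *
mv((.581,.178,.13))"
```

```text
lin [-8.479 -5.695  1.027] rot [-0.01  -0.003 -1.615] pos [0.1874 0.6478 0.1911] t 0.15
```

Emit:
play_rows:
  fingers: [0.8,0.8,0.8,0.8,0.8,0.8,0.8,0.8,0.8,0.8,0.8,0.8]
  linear:
    - [-8.48,-5.7,1.03]
    - [-8.48,-5.7,1.03]
    - [-8.48,-5.7,1.03]
    - [-8.48,-5.7,1.03]
    - [-8.48,-5.7,1.03]
    - [-8.48,-5.7,1.03]
    - [-8.48,-5.7,1.03]
    - [-8.48,-5.7,1.03]
    - [-8.48,-5.7,1.03]
    - [-8.48,-5.7,1.03]
    - [-8.48,-5.7,1.03]
    - [-8.48,-5.7,1.03]
  rot:
    - [0,0,-1.615]
    - [0,0,-1.615]
    - [0,0,-1.615]
    - [0,0,-1.615]
    - [0,0,-1.615]
    - [0,0,-1.615]
    - [0,0,-1.615]
    - [0,0,-1.615]
    - [0,0,-1.615]
    - [0,0,-1.615]
    - [0,0,-1.615]
    - [0,0,-1.615]
  squeeze: 40

```text
time_s: 1.65
position: [0.5807, 0.1786, 0.1299]
tcp_rot: [[-1.0, 0.0, -0.001], [0.0, 1.0, 0.0], [0.001, 0.0, -1.0]]
contact_force: [0.1, 0.0, 0.2]
width: 0.797
```

```bash
python3 -c "
from h import *
s=manip.sense();print(s['position'],s['tcp_rot'],s['joints'],s['width'])
im,m=cap('wrist','w1')"
```

```text
[0.58068293 0.17857939 0.1299401 ] [[-9.99999023e-01  3.68484139e-04 -1.34864127e-03]
 [ 3.68077318e-04  9.99999887e-01  3.01888271e-04]
 [ 1.34875236e-03  3.01391572e-04 -9.99999045e-01]] [ 1.31267044e-01  1.97911067e-01  1.80079439e+00  5.22659663e-04
  1.14418478e+00 -1.43937758e+00] 0.79746403324655
```

View pics/w1.png

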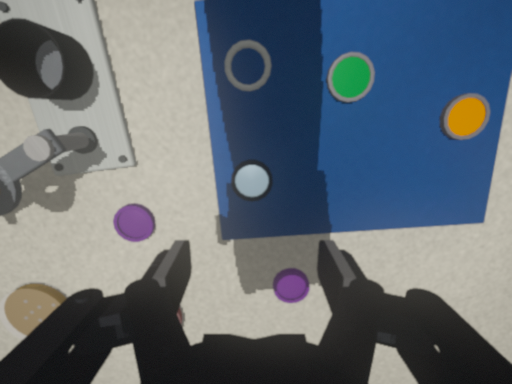

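Wrist view: lens (252,181), spacer (248,65), green (351,77), amber (466,116), barrel mouth near (45,60). The purple discs at (134,222) and (291,286) are off the mat.

```bash
cat >> h.py <<'E'
def seg(im,cond,roi):
    x0,y0,x1,y1=roi; hsv=cv2.cvtColor(im,cv2.COLOR_RGB2HSV).astype(int)
    mk=np.zeros(im.shape[:2],np.uint8); mk[y0:y1,x0:x1]=cond(hsv)[y0:y1,x0:x1]
    cs,_=cv2.findContours(mk,cv2.RETR_EXTERNAL,cv2.CHAIN_APPROX_NONE); c=max(cs,key=cv2.contourArea); return cv2.fitEllipse(cv2.convexHull(c))
notblue=lambda h:~((h[...,0]>95)&(h[...,0]<125)&(h[...,1]>130))
E
python3 - <<'E'
from h import *
im,m=load('w1')
glass=lambda h:(h[...,2]>110)&(h[...,1]<110)
for n,c,roi,z in [('lens',glass,(228,155,278,206),.014),('spacer',notblue,(222,36,275,95),.012),('green',notblue,(322,46,380,106),.012),('amber',notblue,(438,90,494,143),.012)]:
    e=seg(im,c,roi); print(n,e,onz(m,e[0],z).round(4), 'diam',np.linalg.norm(onz(m,(e[0][0]-e[1][1]/2,e[0][1]),z)-onz(m,(e[0][0]+e[1][1]/2,e[0][1]),z)))
E
```

```text
lens ((251.33250427246094, 180.20458984375), (32.328643798828125, 33.74270248413086), 93.28227996826172) [0.5805 0.1768 0.014 ] diam 0.03661315242318476
spacer ((241.7398223876953, 67.6990737915039), (53.24591827392578, 63.95940017700195), 55.93495559692383) [0.4683 0.1678 0.012 ] diam 0.06215834733612963
green ((350.3758850097656, 76.64258575439453), (47.02943420410156, 53.394805908203125), 32.6849365234375) [0.4764 0.2742 0.012 ] diam 0.05223243014029484
amber ((464.7308654785156, 116.03329467773438), (44.379093170166016, 54.79257583618164), 53.84913635253906) [0.5139 0.3939 0.012 ] diam 0.05517531410901316
```

Emit:
play_rows:
  fingers: [0.8,0.8,0.8,0.8]
  linear:
    - [0,-0.027,0.8]
    - [0,-0.027,1.6]
    - [0,-0.027,1.6]
    - [0,-0.027,1.6]
  rot:
    - [0,0,0]
    - [0,0,0]
    - [0,0,0]
    - [0,0,0]

```text
time_s: 2.2
position: [0.5821, 0.1779, 0.0363]
tcp_rot: [[-1.0, -0.002, 0.002], [-0.002, 1.0, 0.0], [-0.002, 0.0, -1.0]]
contact_force: [0.4, 0.1, 0.3]
width: 0.801
```

```bash
python3 -c "
from h import *
im,m=cap('wrist','w2')
im,m=cap('scene','s2');print(proj(m,manip.sense()['position']))
c=cv2.resize(im[170:310,220:360],None,fx=4,fy=4,interpolation=cv2.INTER_CUBIC);cv2.imwrite('pics/s2c.png',c[:,:,::-1])"
```

```text
[[285.39800604 244.15567167]]
```

View pics/w2.png

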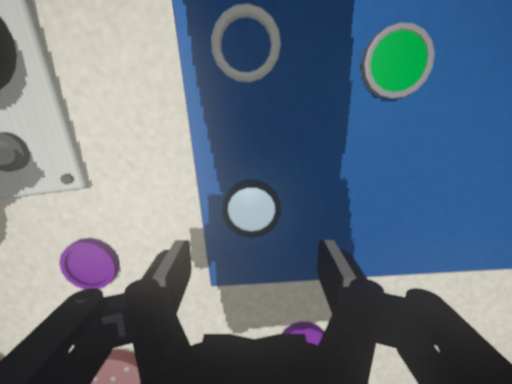

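View pics/s2c.png

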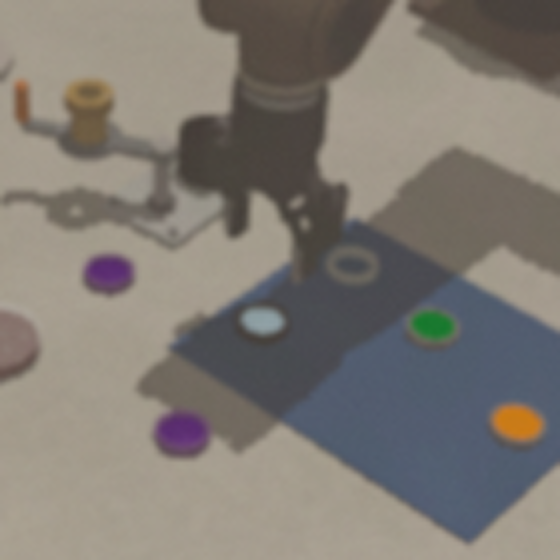

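Emit:
play_rows:
  fingers: [0.8,0.8,0.8,0.8]
  linear:
    - [0.0,-0.01,0.3]
    - [0.0,-0.01,0.36]
    - [0.0,-0.01,0.36]
    - [0.0,-0.01,0.36]
  rot:
    - [0,0,0]
    - [0,0,0]
    - [0,0,0]
    - [0,0,0]

```text
time_s: 2.8
position: [0.5815, 0.1761, 0.0129]
tcp_rot: [[-1.0, 0.0, 0.0], [0.0, 1.0, 0.0], [-0.0, 0.0, -1.0]]
contact_force: [-0.1, 0.0, 0.3]
width: 0.798
```

```bash
python3 -c "
from h import *
im,m=cap('wrist','w3')
s=manip.sense();print(s['position'],s['contact_force'],s['tcp_rot'])
im,m=cap('scene','s3');print(proj(m,manip.sense()['position']))
c=cv2.resize(im[210:270,250:330],None,fx=8,fy=8,interpolation=cv2.INTER_CUBIC);cv2.imwrite('pics/s3c.png',c[:,:,::-1])"
```

```text
[0.58157578 0.17611905 0.01307585] [ 0.35919403 -0.46192587  0.14127513] [[-9.99999907e-01  3.87211858e-05  4.29090468e-04]
 [ 3.87366841e-05  9.99999999e-01  3.61106706e-05]
 [-4.29089069e-04  3.61272888e-05 -9.99999907e-01]]
[[285.06586943 249.28293998]]
```

View pics/w3.png

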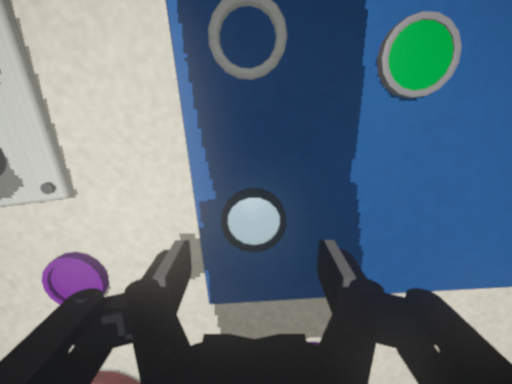

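View pics/s3c.png

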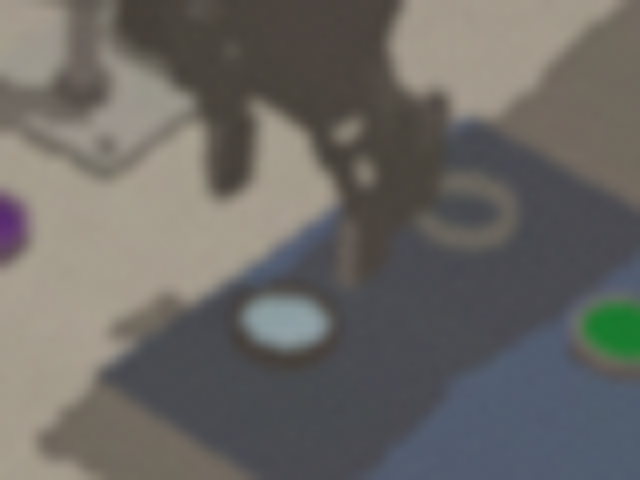

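Emit:
play_rows:
  fingers: [0.8,0.8,0.8]
  linear:
    - [0.01,0.01,0.05]
    - [0.01,0.01,0.1]
    - [0.01,0.01,0.1]
  rot:
    - [0,0,0]
    - [0,0,0]
    - [0,0,0]

```text
time_s: 3.28
position: [0.5803, 0.1767, 0.0063]
tcp_rot: [[-1.0, -0.0, -0.001], [-0.0, 1.0, -0.0], [0.001, -0.0, -1.0]]
contact_force: [-1.0, 0.1, -0.1]
width: 0.798
```

```bash
python3 -c "
from h import *
s=manip.sense();print(s['position'],s['contact_force'],s['joints'])
im,m=cap('side','d3');print(proj(m,manip.sense()['position']))
c=cv2.resize(im[200:280,200:300],None,fx=7,fy=7,interpolation=cv2.INTER_CUBIC);cv2.imwrite('pics/d3c.png',c[:,:,::-1])"
```

```text
[0.58029923 0.17671348 0.00633376] [-1.00339518  0.07455721 -0.09599719] [ 1.28492723e-01  3.54222666e-01  1.86250810e+00 -1.09911977e-05
  9.25773897e-01 -1.44241419e+00]
[[246.09947983 250.1176243 ]]
```

View pics/d3c.png

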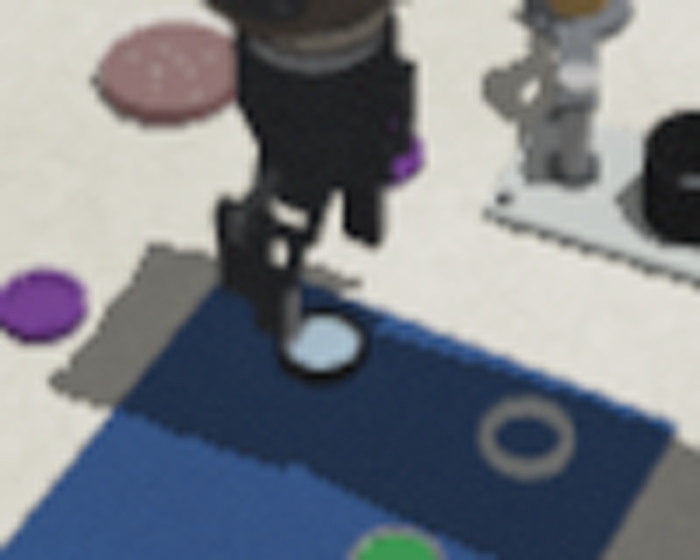

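Emit:
play_rows:
  fingers: [0.62,0.62,0.62,0.62]
  linear:
    - [0,0,0]
    - [0,0,0]
    - [0,0,0]
    - [0,0,0]
  rot:
    - [0,0,0]
    - [0,0,0]
    - [0,0,0]
    - [0,0,0]
  squeeze: 30

```text
time_s: 3.82
position: [0.5807, 0.1768, 0.0069]
tcp_rot: [[-1.0, -0.0, 0.0], [-0.0, 1.0, 0.0], [-0.0, 0.0, -1.0]]
contact_force: [0.8, 0.5, -0.1]
width: 0.618
```

```bash
python3 -c "
from h import *
s=manip.sense();print(s['position'],s['contact_force'],s['width'])
im,m=cap('side','d4')
c=cv2.resize(im[200:280,200:300],None,fx=7,fy=7,interpolation=cv2.INTER_CUBIC);cv2.imwrite('pics/d4c.png',c[:,:,::-1])
cap('wrist','w4')"
```

```text
[0.58074308 0.17675818 0.00688939] [ 0.79789395  0.54396693 -0.11878916] 0.617836703860149
```

View pics/d4c.png

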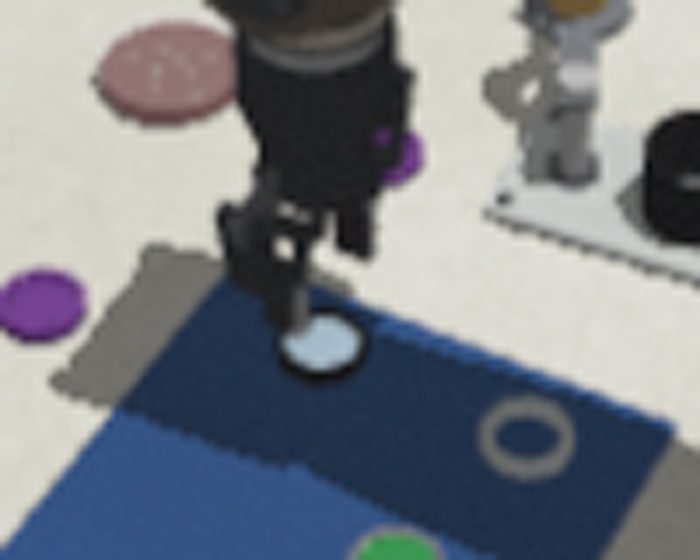

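View pics/w4.png

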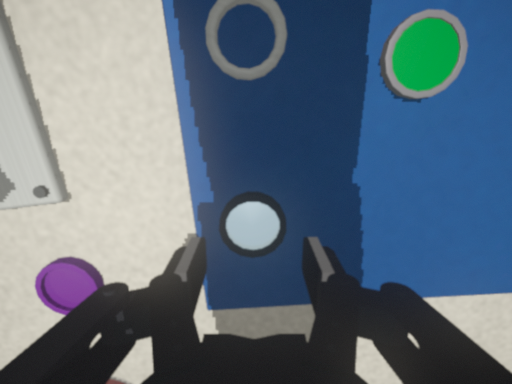

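```bash
python3 -c "
from h import *
for f,x0,y0,sc in (('d4',200,200,7),):
  im,m=load(f);p=manip.sense()['position']
  for z in(0,.015,.03,.045):
    for sy in(1,-1):
      print(z,sy,[((proj(m,[p[0]+dx,p[1]+sy*.026,p[2]+z])[0]-[x0,y0])*sc).round() for dx in(-.011,.011)])
im,m=load('w4');p=manip.sense()['position']
for z in(0,.015,.03,.045): print(z,[proj(m,[p[0]+dx,p[1]+sy*.026,p[2]+z])[0].round() for sy in (1,-1) for dx in(-.011,.011)])
"
```

```text
0 1 [array([312., 392.]), array([275., 375.])]
0 -1 [array([369., 326.]), array([332., 310.])]
0.015 1 [array([311., 371.]), array([274., 354.])]
0.015 -1 [array([369., 305.]), array([332., 289.])]
0.03 1 [array([311., 350.]), array([273., 332.])]
0.03 -1 [array([369., 284.]), array([331., 267.])]
0.045 1 [array([310., 328.]), array([272., 311.])]
0.045 -1 [array([368., 263.]), array([331., 246.])]
0 [array([291., 207.]), array([289., 236.]), array([214., 207.]), array([216., 236.])]
0.015 [array([294., 215.]), array([292., 246.]), array([211., 215.]), array([213., 246.])]
0.03 [array([297., 225.]), array([295., 258.]), array([207., 225.]), array([209., 258.])]
0.045 [array([301., 236.]), array([299., 272.]), array([203., 236.]), array([205., 272.])]
```

Two views agree that the visible fingertips stand about 45 mm above the reported TCP, which contradicts the description. I can test it safely by closing here. If the fingers do reach the lens, they stop at about 0.54.

Emit:
play_rows:
  fingers: [0.5,0.47,0.47,0.47]
  linear:
    - [0,0,0]
    - [0,0,0]
    - [0,0,0]
    - [0,0,0]
  rot:
    - [0,0,0]
    - [0,0,0]
    - [0,0,0]
    - [0,0,0]
  squeeze: 20

```text
time_s: 4.42
position: [0.5807, 0.1768, 0.0068]
tcp_rot: [[-1.0, -0.0, 0.0], [-0.0, 1.0, 0.0], [-0.0, 0.0, -1.0]]
contact_force: [-0.2, 0.6, 0.6]
width: 0.469
```

```bash
python3 -c "
from h import *
s=manip.sense();print(s['position'],s['contact_force'],s['width'])
cap('wrist','w5')"
```

```text
[0.58070235 0.17676763 0.00682318] [-0.21733879  0.63009591  0.6425955 ] 0.4690178211952213
```

View pics/w5.png

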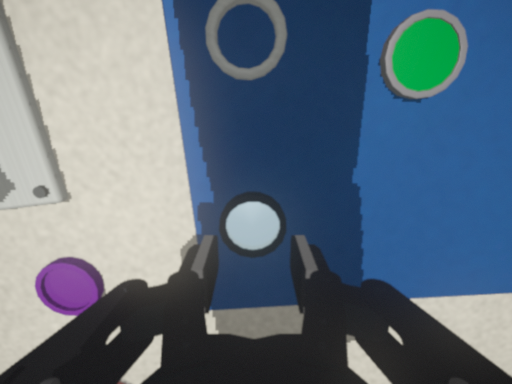

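The fingers shut past the lens, so the real fingertips are about 45 mm behind the reported TCP. I'll reopen and go lower in small, watched steps.

Emit:
play_rows:
  fingers: [0.75,0.75,0.75,0.75,0.75,0.75]
  linear:
    - [0,0,0]
    - [0,0,0]
    - [0,0,0.2]
    - [0,0,0.4]
    - [0,0,0.45]
    - [0,0,0.45]
  rot:
    - [0,0,0]
    - [0,0,0]
    - [0,0,0]
    - [0,0,0]
    - [0,0,0]
    - [0,0,0]

```text
time_s: 5.22
position: [0.5802, 0.1767, -0.0209]
tcp_rot: [[-1.0, -0.0, -0.001], [-0.0, 1.0, -0.0], [0.001, -0.0, -1.0]]
contact_force: [-0.9, -0.5, -0.6]
width: 0.753
```

```bash
python3 -c "
from h import *
s=manip.sense();print(s['position'],s['contact_force'],s['width'])
cap('wrist','w6');im,m=cap('side','d6')
c=cv2.resize(im[200:280,200:300],None,fx=7,fy=7,interpolation=cv2.INTER_CUBIC);cv2.imwrite('pics/d6c.png',c[:,:,::-1])
p=s['position']
for z in(.03,.04,.05):
    for sy in(1,-1):
      print(z,sy,[((proj(m,[p[0]+dx,p[1]+sy*.032,p[2]+z])[0]-[200,200])*7).round() for dx in(-.011,.011)])
"
```

```text
[ 0.58021921  0.17669038 -0.02094155] [-0.90179192 -0.51388622 -0.57044585] 0.752655939666383
0.03 1 [array([306., 397.]), array([269., 380.])]
0.03 -1 [array([376., 316.]), array([339., 299.])]
0.04 1 [array([306., 383.]), array([268., 366.])]
0.04 -1 [array([376., 302.]), array([339., 286.])]
0.05 1 [array([305., 369.]), array([268., 351.])]
0.05 -1 [array([376., 288.]), array([339., 272.])]
```

View pics/d6c.png

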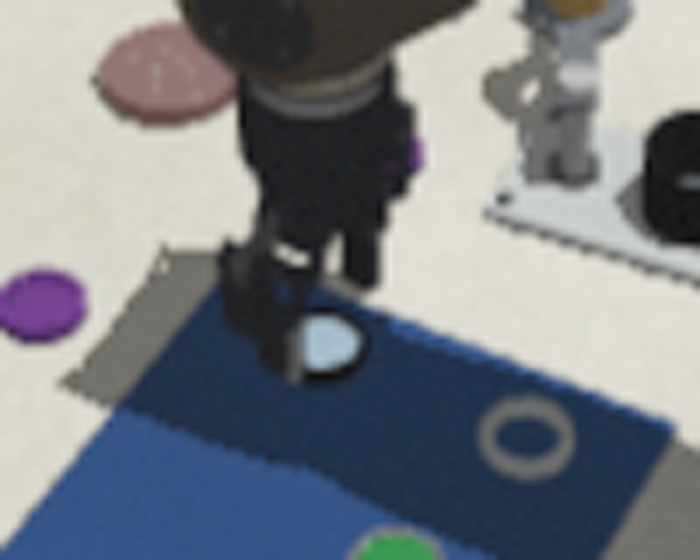

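View pics/w6.png

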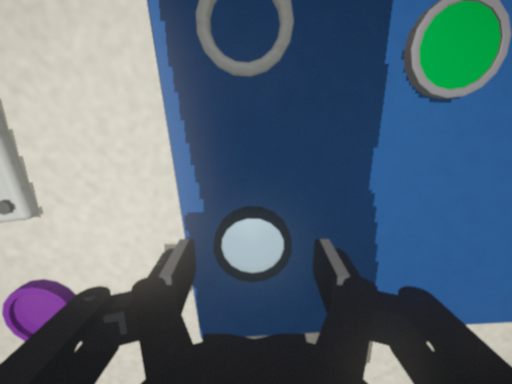

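Emit:
play_rows:
  fingers: [0.7,0.7,0.7,0.7]
  linear:
    - [0,0,0.1]
    - [0,0,0.22]
    - [0,0,0.22]
    - [0,0,0.22]
  rot:
    - [0,0,0]
    - [0,0,0]
    - [0,0,0]
    - [0,0,0]

```text
time_s: 5.82
position: [0.5806, 0.1767, -0.0335]
tcp_rot: [[-1.0, -0.0, -0.0], [-0.0, 1.0, -0.0], [0.0, -0.0, -1.0]]
contact_force: [-0.1, -1.0, 1.3]
width: 0.699
```

```bash
python3 -c "
from h import *
s=manip.sense();print(s['position'],s['contact_force'],s['width'])
im,m=cap('side','d7')
c=cv2.resize(im[200:280,200:300],None,fx=7,fy=7,interpolation=cv2.INTER_CUBIC);cv2.imwrite('pics/d7c.png',c[:,:,::-1])
"
```

```text
[ 0.58063065  0.1767303  -0.03351044] [-0.06353668 -1.0178374   1.2914766 ] 0.6989430253258433
```

View pics/d7c.png

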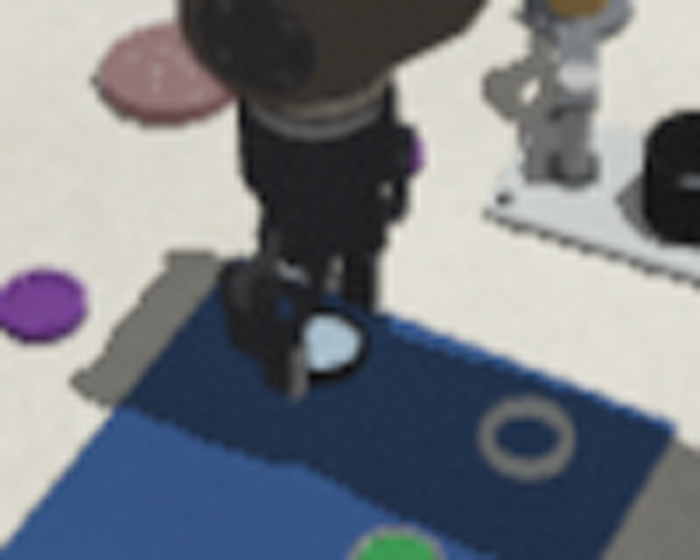

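Emit:
play_rows:
  fingers: [0.68,0.6,0.5,0.4,0.4,0.4,0.4]
  linear:
    - [0,0,0.02]
    - [0,0,0.03]
    - [0,0,0.03]
    - [0,0,0.03]
    - [0,0,0.03]
    - [0,0,0.03]
    - [0,0,0.03]
  rot:
    - [0,0,0]
    - [0,0,0]
    - [0,0,0]
    - [0,0,0]
    - [0,0,0]
    - [0,0,0]
    - [0,0,0]
  squeeze: 40

```text
time_s: 6.75
position: [0.5811, 0.1768, -0.0348]
tcp_rot: [[-1.0, -0.0, 0.001], [-0.0, 1.0, 0.0], [-0.001, 0.0, -1.0]]
contact_force: [0.2, 0.3, 3.4]
width: 0.516
```

```bash
python3 -c "
from h import *
s=manip.sense();print(s['position'],s['contact_force'],s['width'])
im,m=cap('side','d8');cap('wrist','w8')
c=cv2.resize(im[200:280,200:300],None,fx=7,fy=7,interpolation=cv2.INTER_CUBIC);cv2.imwrite('pics/d8c.png',c[:,:,::-1])
"
```

```text
[ 0.58110433  0.17681704 -0.03476366] [0.1810908  0.34121478 3.37603996] 0.5163638955516408
```

View pics/d8c.png

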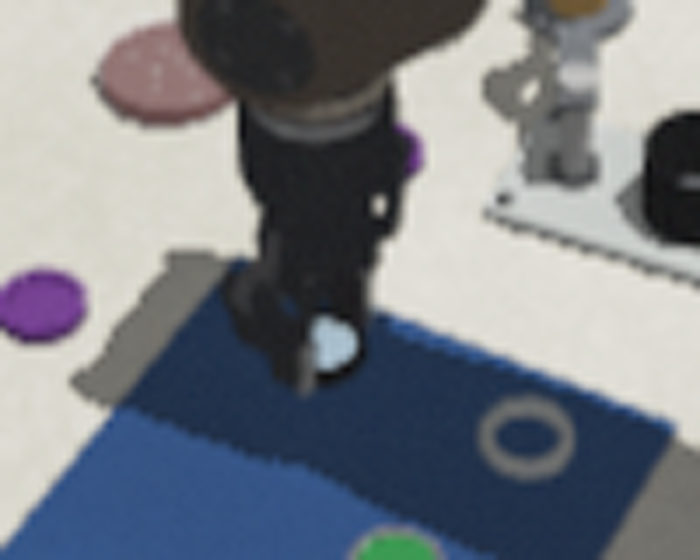

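View pics/w8.png

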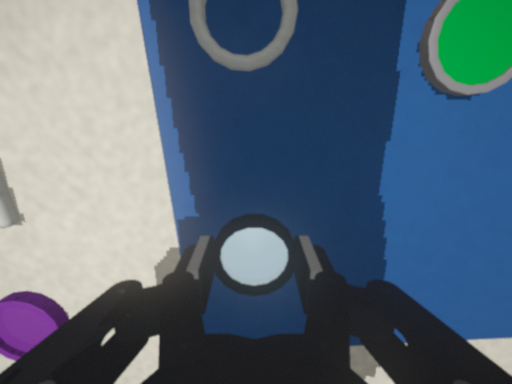

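Emit:
play_rows:
  fingers: [0.4,0.4,0.4,0.4,0.4]
  linear:
    - [0,0,-0.2]
    - [0,0,-0.5]
    - [0,0,-1.0]
    - [0,0,-1.5]
    - [0,0,-1.5]
  rot:
    - [0,0,0]
    - [0,0,0]
    - [0,0,0]
    - [0,0,0]
    - [0,0,0]

```text
time_s: 7.48
position: [0.5834, 0.1772, 0.059]
tcp_rot: [[-1.0, -0.0, 0.007], [-0.0, 1.0, 0.001], [-0.007, 0.001, -1.0]]
contact_force: [-0.4, 1.0, 0.2]
width: 0.517
```

```bash
python3 -c "
from h import *
s=manip.sense();print(s['position'],s['contact_force'],s['width'])
im,m=cap('side','d9');cap('wrist','w9')
c=cv2.resize(im[180:280,200:310],None,fx=7,fy=7,interpolation=cv2.INTER_CUBIC)[:600];cv2.imwrite('pics/d9c.png',c[:,:,::-1])
"
```

```text
[0.58339911 0.17716091 0.05896035] [-0.37820521  0.96900595  0.22424244] 0.5165703497294002
```

View pics/d9c.png

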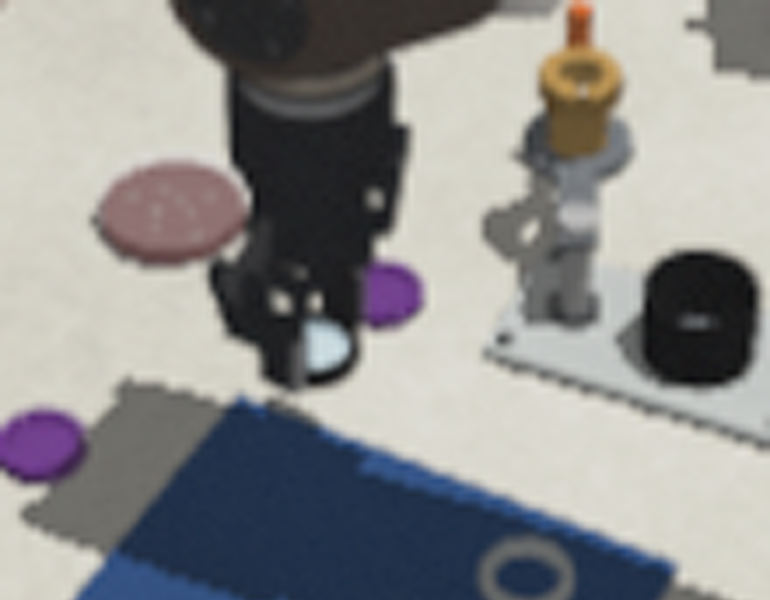

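View pics/w9.png

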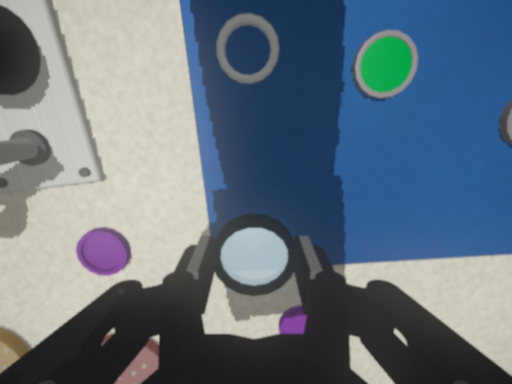

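Lens is lifted and held level. Next I go near the barrel and measure the mouth from above.

```bash
python3 -c "
from h import *
mv((.535,-.007,.11))"
```

```text
lin [ 0.759 -3.062 -0.917] rot [-0.     0.002  0.001] pos [0.5805 0.1767 0.055 ] t 7.58
```

Emit:
play_rows:
  fingers: [0.4,0.4,0.4,0.4,0.4,0.4,0.4,0.4,0.4]
  linear:
    - [0.1,-0.2,-0.6]
    - [0.2,-0.8,-0.9]
    - [0.4,-1.5,-0.92]
    - [0.6,-2.2,-0.92]
    - [0.7,-2.8,-0.92]
    - [0.76,-3.06,-0.92]
    - [0.76,-3.06,-0.92]
    - [0.76,-3.06,-0.92]
    - [0.76,-3.06,-0.92]
  rot:
    - [0,0,0]
    - [0,0,0]
    - [0,0,0]
    - [0,0,0]
    - [0,0,0]
    - [0,0,0]
    - [0,0,0]
    - [0,0,0]
    - [0,0,0]

```text
time_s: 8.7
position: [0.5352, -0.0058, 0.1099]
tcp_rot: [[-1.0, -0.002, -0.0], [-0.002, 1.0, 0.0], [0.0, 0.0, -1.0]]
contact_force: [0.1, -0.2, -0.2]
width: 0.514
```

```bash
python3 -c "
from h import *
s=manip.sense();print(s['position'],s['contact_force'],s['width'])
cap('wrist','w10');
"
```

```text
[ 0.53521403 -0.00577227  0.10987686] [ 0.06189943 -0.24245607 -0.2214201 ] 0.5144920300387966
```

View pics/w10.png

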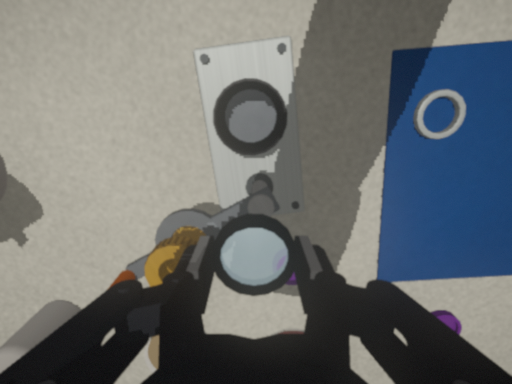

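```bash
python3 -c "
from h import *
im,m=load('w10')
print(-m['R'].T@m['t'])
mk=((im.max(2)<75)).astype(np.uint8);mk[:70]=0;mk[166:]=0;mk[:,:205]=0;mk[:,298:]=0
cv2.imwrite('pics/mk.png',mk*255)
cs,_=cv2.findContours(mk,cv2.RETR_EXTERNAL,cv2.CHAIN_APPROX_NONE);c=max(cs,key=cv2.contourArea);e=cv2.fitEllipse(c);print(e,onz(m,e[0],.054),onz(m,e[0],.045))
a=[onz(m,p,.054)[:2] for p in c[:,0].astype(float)]
print(cv2.minEnclosingCircle(np.array(a,np.float32)))
"
```

```text
[ 0.45905928 -0.00510479  0.29084935]
((250.48194885253906, 117.2962646484375), (70.7723388671875, 73.23351287841797), 166.71566772460938) [ 0.46726506 -0.00766804  0.054     ] [ 0.46757687 -0.00776544  0.045     ]
((0.4684251546859741, -0.00754441088065505), 0.029363399371504784)
```

View pics/mk.png

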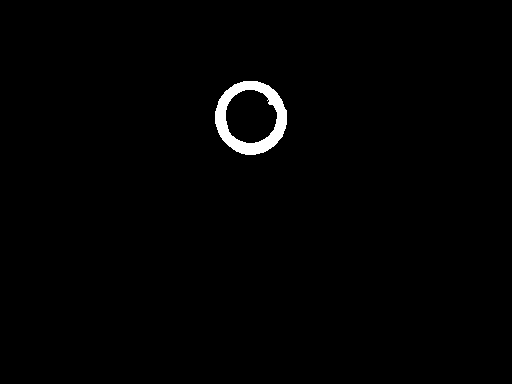

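```bash
python3 -c "
from h import *
im,m=load('w10')
e=seg(im,lambda h:(h[...,2]>110)&(h[...,1]<110),(210,215,300,296));print(e,onz(m,e[0],.1587), np.array([.53521,-.00577]))
mv((.4672,-.0075,.07))"
```

```text
((253.9355010986328, 255.83689880371094), (57.796607971191406, 66.79936218261719), 89.31704711914062) [ 0.53394597 -0.00482539  0.1587    ] [ 0.53521 -0.00577]
lin [ 1.134 -0.026  0.666] rot [ 0.001 -0.001  0.009] pos [ 0.5352 -0.0058  0.1099] t 8.75
```

Emit:
play_rows:
  fingers: [0.4,0.4,0.4,0.4,0.4,0.4,0.4]
  linear:
    - [0.4,-0.03,0]
    - [0.9,-0.03,0.1]
    - [1.12,-0.03,0.5]
    - [1.12,-0.03,1.0]
    - [1.12,-0.03,1.3]
    - [1.12,-0.03,1.3]
    - [1.12,-0.03,1.3]
  rot:
    - [0,0,0]
    - [0,0,0]
    - [0,0,0]
    - [0,0,0]
    - [0,0,0]
    - [0,0,0]
    - [0,0,0]

```text
time_s: 9.62
position: [0.4687, -0.0085, 0.0329]
tcp_rot: [[-1.0, -0.001, 0.001], [-0.001, 1.0, -0.0], [-0.001, -0.0, -1.0]]
contact_force: [-0.1, -0.3, -0.1]
width: 0.514
```

```bash
python3 -c "
from h import *
mv((.468,-.008,.0145));s=manip.sense();print(s['contact_force'],s['width'])
cap('wrist','w11');im,m=cap('side','d11');print(proj(m,[.4672,-.0075,.054]))
c=cv2.resize(im[160:260,250:350],None,fx=6,fy=6,interpolation=cv2.INTER_CUBIC);cv2.imwrite('pics/d11c.png',c[:,:,::-1])
"
```

```text
lin [0.013 0.009 0.306] rot [-0.002  0.008  0.004] pos [ 0.4687 -0.0085  0.0329] t 9.62
[-0.05946515 -0.34753808 -0.09752716] 0.5143735368583198
[[300.14929021 221.23230224]]
```

View pics/w11.png

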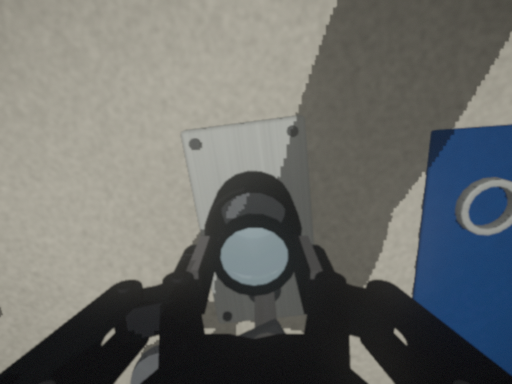

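View pics/d11c.png

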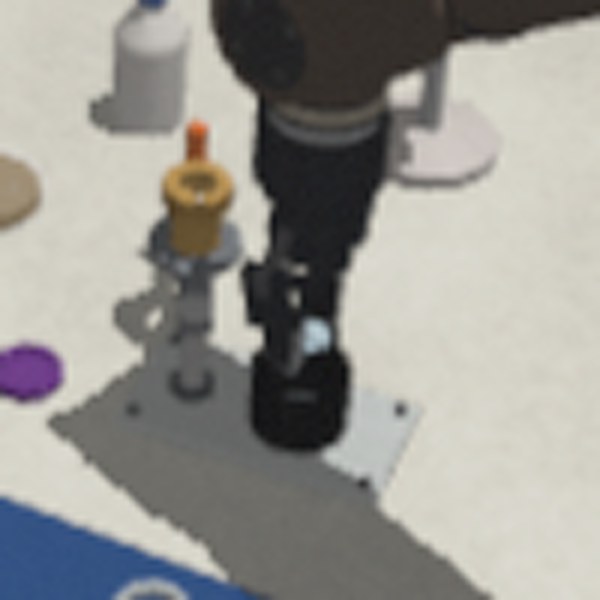

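Emit:
play_rows:
  fingers: [0.4,0.4,0.4,0.4]
  linear:
    - [0.01,0.01,0.1]
    - [0.01,0.01,0.2]
    - [0.01,0.01,0.28]
    - [0.01,0.01,0.28]
  rot:
    - [0,0,0]
    - [0,0,0]
    - [0,0,0]
    - [0,0,0]

```text
time_s: 10.22
position: [0.4671, -0.008, 0.0148]
tcp_rot: [[-1.0, 0.0, -0.001], [0.0, 1.0, 0.0], [0.001, 0.0, -1.0]]
contact_force: [0.3, 0.3, -0.7]
width: 0.514
```

```bash
python3 -c "
from h import *
mv((.468,-.008,.0145));s=manip.sense();print(s['contact_force'],s['width'])
im,m=cap('side','d12');cap('wrist','w12')
c=cv2.resize(im[160:260,250:350],None,fx=6,fy=6,interpolation=cv2.INTER_CUBIC);cv2.imwrite('pics/d12c.png',c[:,:,::-1])
"
```

```text
lin [-0.015  0.001  0.005] rot [ 0.001 -0.004 -0.   ] pos [ 0.4671 -0.008   0.0148] t 10.22
[ 0.2713075   0.3135152  -0.73610008] 0.5144552325331827
```

View pics/d12c.png

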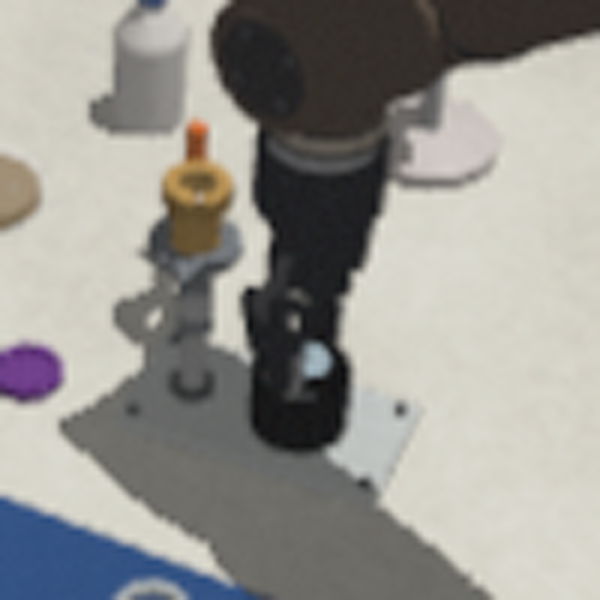

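View pics/w12.png

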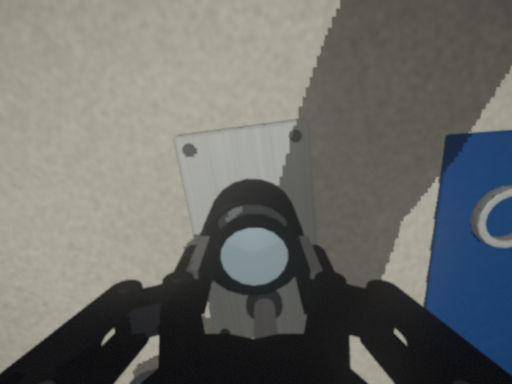

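Emit:
play_rows:
  fingers: [0.4,0.4,0.4]
  linear:
    - [-0.015,0,0.03]
    - [-0.015,0,0.06]
    - [-0.015,0,0.06]
  rot:
    - [0,0,0]
    - [0,0,0]
    - [0,0,0]

```text
time_s: 10.7
position: [0.4693, -0.0082, 0.014]
tcp_rot: [[-1.0, -0.0, 0.0], [-0.0, 1.0, 0.0], [-0.0, 0.0, -1.0]]
contact_force: [-4.5, -0.5, 14.1]
width: 0.513
```

Emit:
play_rows:
  fingers: [0.4,0.4,0.62,0.62,0.62,0.62]
  linear:
    - [0.02,0,-0.04]
    - [0.02,0,-0.04]
    - [0.02,0,-0.04]
    - [0.02,0,-0.04]
    - [0.02,0,-0.04]
    - [0.02,0,-0.04]
  rot:
    - [0,0,0]
    - [0,0,0]
    - [0,0,0]
    - [0,0,0]
    - [0,0,0]
    - [0,0,0]

```text
time_s: 11.45
position: [0.4669, -0.008, 0.0139]
tcp_rot: [[-1.0, -0.0, -0.0], [-0.0, 1.0, 0.0], [0.0, 0.0, -1.0]]
contact_force: [-0.3, -0.6, 0.5]
width: 0.621
```

```bash
python3 -c "
from h import *
mv((.468,-.008,.0145));s=manip.sense();print(s['contact_force'],s['width'])
cap('wrist','w13')
"
```

```text
lin [-0.018  0.001 -0.01 ] rot [ 0.    -0.002  0.   ] pos [ 0.4669 -0.008   0.0139] t 11.45
[-0.33781369 -0.57230119  0.50782818] 0.6211227906868898
```

View pics/w13.png

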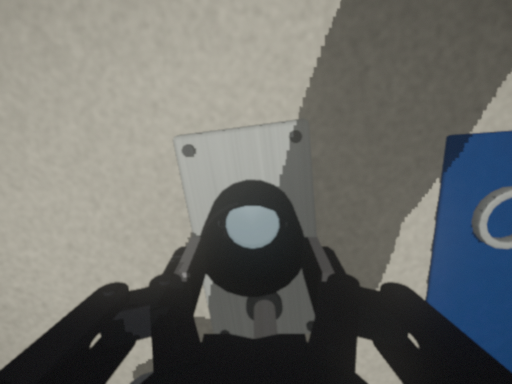

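Lens has dropped into the bore (glass now small, at (252,227) inside the black ring). On to the spacer.

Emit:
play_rows:
  fingers: [0.62,0.7,0.75,0.75,0.75,0.75,0.75,0.75]
  linear:
    - [0,0,-0.6]
    - [0,0.2,-1.1]
    - [0,1.0,-1.1]
    - [0,2.0,-1.0]
    - [0,3.03,-0.6]
    - [0,3.03,-0.4]
    - [0,3.03,-0.4]
    - [0,3.03,-0.4]
  rot:
    - [0,0,0]
    - [0,0,0]
    - [0,0,0]
    - [0,0,0]
    - [0,0,0]
    - [0,0,0]
    - [0,0,0]
    - [0,0,0]

```text
time_s: 12.5
position: [0.4676, 0.1727, 0.0385]
tcp_rot: [[-1.0, 0.001, 0.001], [0.001, 1.0, -0.0], [-0.001, -0.0, -1.0]]
contact_force: [-0.3, -0.1, -0.6]
width: 0.748
```

```bash
python3 -c "
from h import *
s=manip.sense();print(s['position'],s['contact_force'],s['width'])
im,m=cap('wrist','w14')
"
```

```text
[0.46759561 0.17269945 0.03847085] [-0.27018112 -0.06701468 -0.55688466] 0.74809152688934
```

View pics/w14.png

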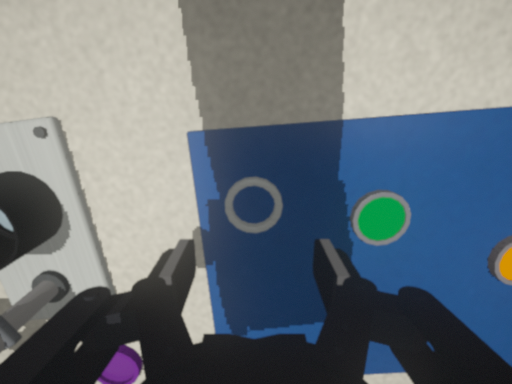

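Spacer ring at (254,205), clear of the fingers.

```bash
python3 -c "
from h import *
im,m=load('w14')
e=seg(im,lambda h:h[...,1]<90,(218,170,292,242));print(e);X=onz(m,e[0],.012);print(X)
e2=seg(im,notblue,(345,185,415,250));print(e2,onz(m,e2[0],.011))
# lens in barrel
mv((X[0],X[1],-.030))
"
```

```text
((252.94297790527344, 204.5127410888672), (57.16097640991211, 58.998287200927734), 90.85462951660156)
[0.46411246 0.1729286  0.012     ]
((380.2177734375, 217.1688690185547), (55.875755310058594, 62.10702896118164), 72.55008697509766) [0.4751818  0.27373202 0.011     ]
lin [0.064 0.005 1.146] rot [-0.     0.008 -0.011] pos [0.4679 0.1726 0.0388] t 12.55
```

Emit:
play_rows:
  fingers: [0.72,0.72,0.72,0.72,0.72]
  linear:
    - [0.05,0.008,0.4]
    - [0.055,0.008,0.9]
    - [0.055,0.008,1.2]
    - [0.055,0.008,1.2]
    - [0.055,0.008,1.2]
  rot:
    - [0,0,0]
    - [0,0,0]
    - [0,0,0]
    - [0,0,0]
    - [0,0,0]

```text
time_s: 13.18
position: [0.4649, 0.1741, -0.033]
tcp_rot: [[-1.0, 0.001, 0.002], [0.001, 1.0, 0.0], [-0.002, 0.0, -1.0]]
contact_force: [-0.0, 0.3, 0.1]
width: 0.723
```

```bash
python3 -c "
from h import *
mv((.4645,.173,-.0345));s=manip.sense();print(s['contact_force'],s['width'])
im,m=cap('wrist','w15')
"
```

```text
lin [ 0.006 -0.018  0.026] rot [ 0.002  0.011 -0.003] pos [ 0.4649  0.1741 -0.033 ] t 13.18
[-0.03786484  0.34515708  0.05521897] 0.7230163455067299
```

View pics/w15.png

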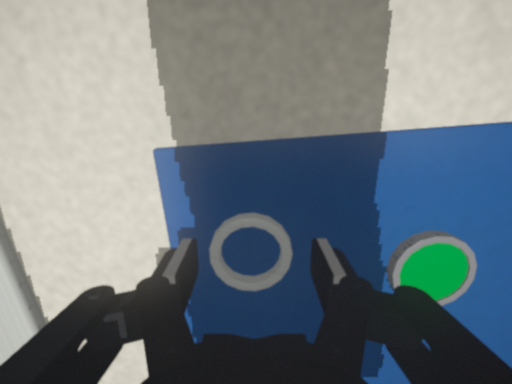

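Emit:
play_rows:
  fingers: [0.72,0.72,0.6,0.5,0.4,0.4,0.4,0.4]
  linear:
    - [0.03,-0.018,0.02]
    - [0.03,-0.018,0.03]
    - [0.03,-0.018,0.03]
    - [0.03,-0.018,0.03]
    - [0.03,-0.018,0.03]
    - [0.03,-0.018,0.03]
    - [0.03,-0.018,0.03]
    - [0.03,-0.018,0.03]
  rot:
    - [0,0,0]
    - [0,0,0]
    - [0,0,0]
    - [0,0,0]
    - [0,0,0]
    - [0,0,0]
    - [0,0,0]
    - [0,0,0]
  squeeze: 40

```text
time_s: 14.22
position: [0.4621, 0.1732, -0.0352]
tcp_rot: [[-1.0, -0.0, 0.0], [-0.0, 1.0, -0.0], [-0.0, -0.0, -1.0]]
contact_force: [-2.0, -0.1, 5.5]
width: 0.504
```

Emit:
play_rows:
  fingers: [0.4,0.4,0.4,0.4,0.4]
  linear:
    - [0,0,-0.2]
    - [0,0,-0.6]
    - [0,0,-1.1]
    - [0,0,-1.5]
    - [0,0,-1.5]
  rot:
    - [0,0,0]
    - [0,0,0]
    - [0,0,0]
    - [0,0,0]
    - [0,0,0]

```text
time_s: 14.85
position: [0.4639, 0.1735, 0.0566]
tcp_rot: [[-1.0, -0.0, 0.006], [-0.0, 1.0, 0.001], [-0.006, 0.001, -1.0]]
contact_force: [-0.4, -0.2, -0.4]
width: 0.503
```

```bash
python3 -c "
from h import *
mv((.4675,-.0078,.11));s=manip.sense();print(s['contact_force'],s['width'])
im,m=cap('wrist','w16')
"
```

```text
lin [-0.065 -3.021 -0.892] rot [0.005 0.032 0.   ] pos [0.4639 0.1735 0.0566] t 14.85
[-0.36712771 -0.24839627 -0.42961673] 0.5025560983023246
```

View pics/w16.png

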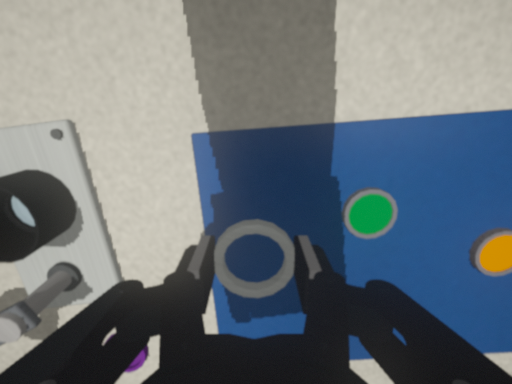

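Emit:
play_rows:
  fingers: [0.4,0.4,0.4,0.4,0.4,0.4,0.4,0.4,0.4]
  linear:
    - [0,-0.3,-0.6]
    - [-0.04,-1.0,-0.9]
    - [-0.08,-1.8,-0.9]
    - [-0.08,-2.5,-0.9]
    - [-0.08,-3.02,-0.7]
    - [-0.08,-3.02,0.0]
    - [-0.08,-3.02,0.4]
    - [-0.08,-3.02,0.4]
    - [-0.08,-3.02,0.4]
  rot:
    - [0,0,0]
    - [0,0,0]
    - [0,0,0]
    - [0,0,0]
    - [0,0,0]
    - [0,0,0]
    - [0,0,0]
    - [0,0,0]
    - [0,0,0]

```text
time_s: 16.02
position: [0.4669, -0.008, 0.0304]
tcp_rot: [[-1.0, -0.0, 0.0], [-0.0, 1.0, -0.0], [-0.0, -0.0, -1.0]]
contact_force: [0.6, -0.7, 0.1]
width: 0.508
```

```bash
python3 -c "
from h import *
im,m=cap('wrist','w17')
mv((.4670,-.008,.015));s=manip.sense();print(s['contact_force'],s['width'])
"
```

```text
lin [0.009 0.002 0.267] rot [-0.002  0.008  0.002] pos [ 0.4675 -0.0081  0.031 ] t 16.07
[-0.70109695 -0.0654822  -0.12757697] 0.5046083848985926
```

View pics/w17.png

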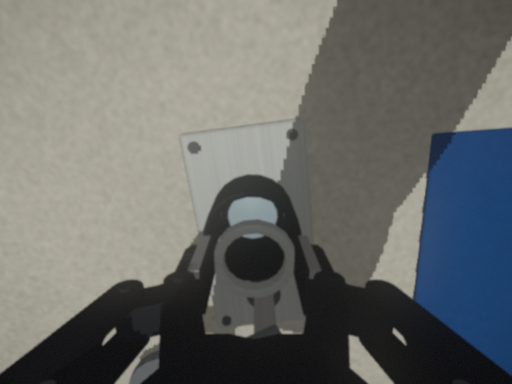

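Emit:
play_rows:
  fingers: [0.4,0.4,0.4,0.4,0.4]
  linear:
    - [0,0,0.1]
    - [0,0,0.2]
    - [0,0,0.265]
    - [0,0,0.265]
    - [0,0,0.265]
  rot:
    - [0,0,0]
    - [0,0,0]
    - [0,0,0]
    - [0,0,0]
    - [0,0,0]

```text
time_s: 16.7
position: [0.4669, -0.0081, 0.0145]
tcp_rot: [[-1.0, 0.0, 0.0], [0.0, 1.0, 0.0], [-0.0, 0.0, -1.0]]
contact_force: [-1.1, 0.6, 3.5]
width: 0.502
```

Emit:
play_rows:
  fingers: [0.62,0.62,0.62,0.62]
  linear:
    - [0,0,0]
    - [0,0,0]
    - [0,0,0]
    - [0,0,0]
  rot:
    - [0,0,0]
    - [0,0,0]
    - [0,0,0]
    - [0,0,0]

```text
time_s: 17.2
position: [0.4667, -0.0081, 0.0143]
tcp_rot: [[-1.0, -0.0, -0.0], [-0.0, 1.0, 0.0], [0.0, 0.0, -1.0]]
contact_force: [0.1, -0.1, -0.1]
width: 0.621
```

```bash
python3 -c "
from h import *
im,m=cap('wrist','w18')
mv((.4670,-.008,.015));s=manip.sense();print(s['contact_force'],s['width'])
"
```

```text
lin [-0.006  0.001 -0.012] rot [ 0.    -0.001 -0.   ] pos [ 0.4667 -0.0081  0.0143] t 17.25
[-0.27249428 -0.6117697   0.58171932] 0.6200581101740624
```

View pics/w18.png

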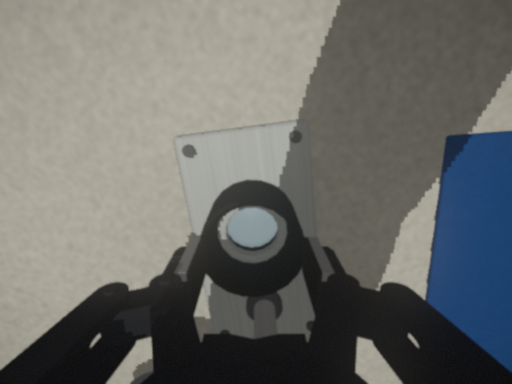

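Spacer lies on the lens in the bore. Green filter next.

Emit:
play_rows:
  fingers: [0.62,0.7,0.75,0.75,0.75,0.75,0.75,0.75,0.75]
  linear:
    - [0,0,-0.6]
    - [0,0.2,-1.1]
    - [0,1.0,-1.1]
    - [0,2.0,-1.0]
    - [-0.08,3.0,-0.6]
    - [-0.15,4.0,-0.4]
    - [-0.15,4.7,-0.4]
    - [-0.15,4.7,-0.4]
    - [-0.15,4.7,-0.4]
  rot:
    - [0,0,0]
    - [0,0,0]
    - [0,0,0]
    - [0,0,0]
    - [0,0,0]
    - [0,0,0]
    - [0,0,0]
    - [0,0,0]
    - [0,0,0]

```text
time_s: 18.38
position: [0.4755, 0.2736, 0.0381]
tcp_rot: [[-1.0, -0.001, -0.0], [-0.001, 1.0, -0.001], [0.0, -0.001, -1.0]]
contact_force: [0.2, -0.6, -0.3]
width: 0.751
```

```bash
python3 -c "
from h import *
im,m=cap('wrist','w19')
g=lambda h:(h[...,0]>40)&(h[...,0]<90)&(h[...,1]>120)
e=seg(im,g,(180,120,340,320));print(e);X=onz(m,e[0],.012);print(X)
mv((X[0],X[1],-.034))
"
```

```text
((254.0447540283203, 209.4204559326172), (44.96623229980469, 48.19921875), 89.5882568359375)
[0.47588261 0.27472026 0.012     ]
lin [-0.005  0.027  1.203] rot [-0.003 -0.002 -0.003] pos [0.4756 0.2731 0.0382] t 18.43
```

View pics/w19.png

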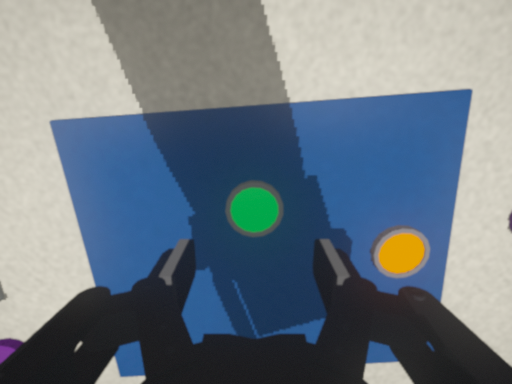

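Green disc centred at (254,209), amber at (402,252). Descending to grasp the green one.

Emit:
play_rows:
  fingers: [0.72,0.72,0.72,0.72,0.72,0.72,0.6,0.5,0.4,0.4,0.4,0.4]
  linear:
    - [0,0.02,0.4]
    - [0,0.02,0.9]
    - [0,0.02,1.2]
    - [0,0.02,1.215]
    - [0,0.02,1.215]
    - [0,0.02,1.215]
    - [0,0.02,1.215]
    - [0,0.02,1.215]
    - [0,0.02,1.215]
    - [0,0.02,1.215]
    - [0,0.02,1.215]
    - [0,0.02,1.215]
  rot:
    - [0,0,0]
    - [0,0,0]
    - [0,0,0]
    - [0,0,0]
    - [0,0,0]
    - [0,0,0]
    - [0,0,0]
    - [0,0,0]
    - [0,0,0]
    - [0,0,0]
    - [0,0,0]
    - [0,0,0]
  squeeze: 40

```text
time_s: 19.92
position: [0.4763, 0.2754, -0.0333]
tcp_rot: [[-1.0, -0.0, 0.001], [-0.0, 1.0, 0.0], [-0.001, 0.0, -1.0]]
contact_force: [-2.1, -0.1, 5.1]
width: 0.506
```

Emit:
play_rows:
  fingers: [0.4,0.4,0.4,0.4,0.4]
  linear:
    - [0,0,-0.2]
    - [0,0,-0.6]
    - [0,0,-1.1]
    - [0,0,-1.5]
    - [0,0,-1.5]
  rot:
    - [0,0,0]
    - [0,0,0]
    - [0,0,0]
    - [0,0,0]
    - [0,0,0]

```text
time_s: 20.55
position: [0.4777, 0.276, 0.0582]
tcp_rot: [[-1.0, -0.0, 0.006], [-0.0, 1.0, 0.002], [-0.006, 0.002, -1.0]]
contact_force: [1.3, 0.3, 0.3]
width: 0.506
```

```bash
python3 -c "
from h import *
im,m=cap('wrist','w20')
mv((.4670,-.008,.03));s=manip.sense();print(s['contact_force'],s['width'])
"
```

```text
lin [ 0.157 -4.724  0.436] rot [0.005 0.013 0.001] pos [0.4763 0.2754 0.0564] t 20.6
[-0.62885904 -0.24264566 -0.60547675] 0.507108919472081
```

View pics/w20.png

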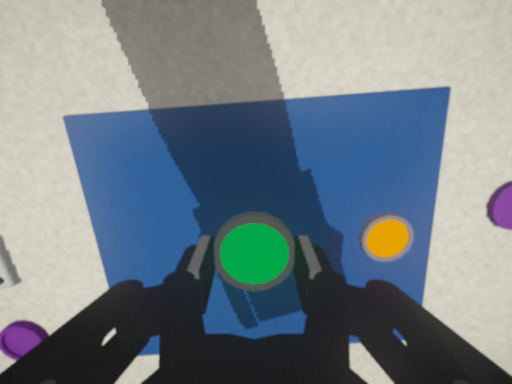

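Green held, about 2 mm off the pads' centre (row 251); I allow for that when placing.

Emit:
play_rows:
  fingers: [0.4,0.4,0.4,0.4,0.4,0.4,0.4,0.4,0.4,0.4,0.4]
  linear:
    - [0,-0.3,-0.6]
    - [0.04,-1.0,-0.9]
    - [0.08,-1.8,-0.9]
    - [0.12,-2.7,-0.9]
    - [0.12,-3.6,-0.8]
    - [0.13,-4.5,-0.8]
    - [0.13,-4.72,-0.8]
    - [0.13,-4.72,0.0]
    - [0.13,-4.72,0.44]
    - [0.13,-4.72,0.44]
    - [0.13,-4.72,0.44]
  rot:
    - [0,0,0]
    - [0,0,0]
    - [0,0,0]
    - [0,0,0]
    - [0,0,0]
    - [0,0,0]
    - [0,0,0]
    - [0,0,0]
    - [0,0,0]
    - [0,0,0]
    - [0,0,0]

```text
time_s: 21.98
position: [0.4685, -0.0077, 0.0296]
tcp_rot: [[-1.0, -0.001, 0.001], [-0.001, 1.0, -0.0], [-0.001, -0.0, -1.0]]
contact_force: [-0.2, -0.3, 0.5]
width: 0.51
```

```bash
python3 -c "
from h import *
im,m=cap('wrist','w21')
mv((.4685,-.008,.0148));s=manip.sense();print(s['contact_force'],s['width'])
"
```

```text
lin [ 0.009 -0.002  0.257] rot [-0.002  0.012  0.005] pos [ 0.469  -0.0079  0.0302] t 22.02
[0.24257106 0.1342863  0.12419702] 0.5103773423944032
```

View pics/w21.png

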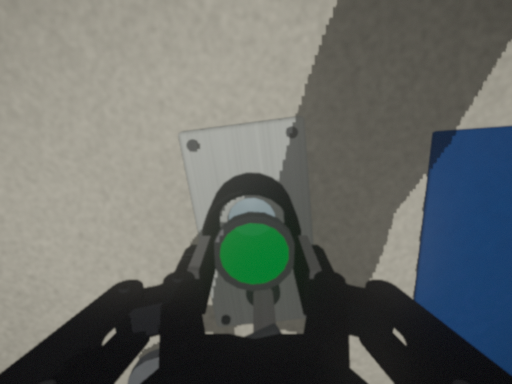

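Emit:
play_rows:
  fingers: [0.4,0.4,0.4,0.4,0.4]
  linear:
    - [0,0,0.1]
    - [0,0,0.2]
    - [0,0,0.25]
    - [0,0,0.25]
    - [0,0,0.25]
  rot:
    - [0,0,0]
    - [0,0,0]
    - [0,0,0]
    - [0,0,0]
    - [0,0,0]

```text
time_s: 22.65
position: [0.4682, -0.0081, 0.0144]
tcp_rot: [[-1.0, -0.0, 0.0], [-0.0, 1.0, 0.0], [-0.0, 0.0, -1.0]]
contact_force: [-0.5, 0.1, 4.0]
width: 0.505
```

Emit:
play_rows:
  fingers: [0.62,0.62,0.62,0.62]
  linear:
    - [0,0,0]
    - [0,0,0]
    - [0,0,0]
    - [0,0,0]
  rot:
    - [0,0,0]
    - [0,0,0]
    - [0,0,0]
    - [0,0,0]

```text
time_s: 23.15
position: [0.4678, -0.008, 0.0139]
tcp_rot: [[-1.0, -0.0, -0.0], [-0.0, 1.0, 0.0], [0.0, 0.0, -1.0]]
contact_force: [0.0, -0.3, -0.1]
width: 0.618
```

```bash
python3 -c "
from h import *
im,m=cap('wrist','w22')
mv((.4670,-.008,.015));s=manip.sense();print(s['contact_force'],s['width'])
"
```

```text
lin [ 0.015  0.001 -0.017] rot [-0. -0.  0.] pos [ 0.4679 -0.0081  0.014 ] t 23.2
[-0.10970355 -0.2348736   0.95785201] 0.6249964101084049
```

View pics/w22.png

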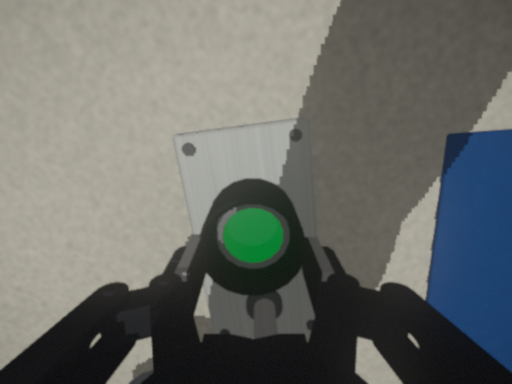

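Green is in and looks flat. Amber next.

Emit:
play_rows:
  fingers: [0.62,0.7,0.75,0.75,0.75,0.75,0.75,0.75,0.75,0.75,0.75,0.75]
  linear:
    - [0,0,-0.6]
    - [0,0.2,-1.1]
    - [0,1.0,-1.1]
    - [-0.2,2.0,-1.0]
    - [-0.4,3.0,-0.6]
    - [-0.6,4.0,-0.4]
    - [-0.7,5.0,-0.4]
    - [-0.77,6.0,-0.4]
    - [-0.77,6.72,-0.4]
    - [-0.77,6.72,-0.4]
    - [-0.77,6.72,-0.4]
    - [-0.77,6.72,-0.4]
  rot:
    - [0,0,0]
    - [0,0,0]
    - [0,0,0]
    - [0,0,0]
    - [0,0,0]
    - [0,0,0]
    - [0,0,0]
    - [0,0,0]
    - [0,0,0]
    - [0,0,0]
    - [0,0,0]
    - [0,0,0]

```text
time_s: 24.7
position: [0.5141, 0.3937, 0.0378]
tcp_rot: [[-1.0, 0.001, -0.001], [0.001, 1.0, -0.001], [0.001, -0.001, -1.0]]
contact_force: [-0.2, -0.1, 0.5]
width: 0.749
```

```bash
python3 -c "
from h import *
im,m=cap('wrist','w23')
g=lambda h:(h[...,0]>8)&(h[...,0]<30)&(h[...,1]>140)
e=seg(im,g,(180,120,340,320));print(e);X=onz(m,e[0],.012);print(X)
mv((X[0],X[1],-.034))
"
```

```text
((255.93368530273438, 208.5417022705078), (45.512882232666016, 48.68760681152344), 90.66918182373047)
[0.5136834  0.39627074 0.012     ]
lin [0.009 0.042 1.199] rot [-0.002 -0.002 -0.009] pos [0.5142 0.3938 0.0379] t 24.75
```

View pics/w23.png

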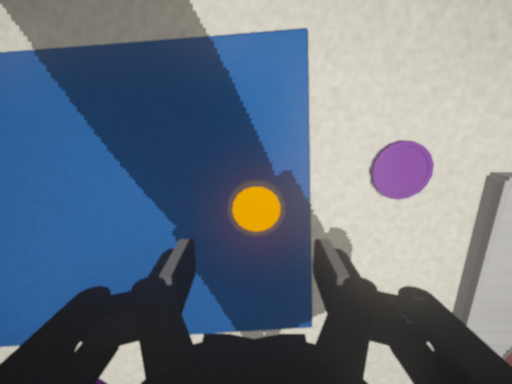

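Amber disc at (256,208); the purple one at (402,169) is off the mat.

Emit:
play_rows:
  fingers: [0.72,0.72,0.72,0.72,0.72,0.72,0.6,0.5,0.4,0.4,0.4,0.4]
  linear:
    - [0.03,0.035,0.4]
    - [0.03,0.035,0.9]
    - [0.03,0.035,1.2]
    - [0.03,0.035,1.215]
    - [0.03,0.035,1.215]
    - [0.03,0.035,1.215]
    - [0.03,0.035,1.215]
    - [0.03,0.035,1.215]
    - [0.03,0.035,1.215]
    - [0.03,0.035,1.215]
    - [0.03,0.035,1.215]
    - [0.03,0.035,1.215]
  rot:
    - [0,0,0]
    - [0,0,0]
    - [0,0,0]
    - [0,0,0]
    - [0,0,0]
    - [0,0,0]
    - [0,0,0]
    - [0,0,0]
    - [0,0,0]
    - [0,0,0]
    - [0,0,0]
    - [0,0,0]
  squeeze: 40

```text
time_s: 26.25
position: [0.5129, 0.3976, -0.0335]
tcp_rot: [[-1.0, -0.0, 0.001], [-0.0, 1.0, 0.001], [-0.001, 0.001, -1.0]]
contact_force: [-0.6, -1.2, 6.0]
width: 0.509
```

Emit:
play_rows:
  fingers: [0.4,0.4,0.4,0.4,0.4]
  linear:
    - [0,0,-0.2]
    - [0,0,-0.6]
    - [0,0,-1.1]
    - [0,0,-1.5]
    - [0,0,-1.5]
  rot:
    - [0,0,0]
    - [0,0,0]
    - [0,0,0]
    - [0,0,0]
    - [0,0,0]

```text
time_s: 26.88
position: [0.514, 0.3983, 0.058]
tcp_rot: [[-1.0, -0.0, 0.005], [-0.0, 1.0, 0.003], [-0.005, 0.003, -1.0]]
contact_force: [0.1, 0.7, 0.4]
width: 0.507
```

```bash
python3 -c "
from h import *
im,m=cap('wrist','w24')
mv((.4670,-.008,.03));s=manip.sense();print(s['contact_force'],s['width'])
"
```

```text
lin [ 0.765 -6.76   0.425] rot [0.006 0.011 0.   ] pos [0.5128 0.3976 0.056 ] t 26.93
[-0.56113102  0.56832867  0.00523328] 0.5039661095124185
```

View pics/w24.png

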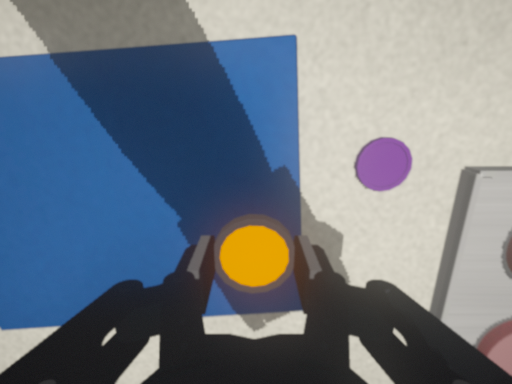

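Amber held and centred (254,255).

Emit:
play_rows:
  fingers: [0.4,0.4,0.4,0.4,0.4,0.4,0.4,0.4,0.4,0.4,0.4,0.4]
  linear:
    - [0,-0.3,-0.6]
    - [0.1,-1.0,-0.9]
    - [0.3,-2.0,-0.9]
    - [0.5,-3.0,-0.9]
    - [0.7,-4.0,-0.9]
    - [0.75,-5.0,-0.9]
    - [0.75,-6.0,-0.9]
    - [0.75,-6.76,-0.9]
    - [0.75,-6.76,-0.5]
    - [0.75,-6.76,0.43]
    - [0.75,-6.76,0.43]
    - [0.75,-6.76,0.43]
  rot:
    - [0,0,0]
    - [0,0,0]
    - [0,0,0]
    - [0,0,0]
    - [0,0,0]
    - [0,0,0]
    - [0,0,0]
    - [0,0,0]
    - [0,0,0]
    - [0,0,0]
    - [0,0,0]
    - [0,0,0]

```text
time_s: 28.42
position: [0.4675, -0.0083, 0.0298]
tcp_rot: [[-1.0, -0.0, -0.0], [-0.0, 1.0, 0.0], [0.0, 0.0, -1.0]]
contact_force: [0.3, -0.1, 0.2]
width: 0.509
```

```bash
python3 -c "
from h import *
im,m=cap('wrist','w25')
mv((.4675,-.008,.0148));s=manip.sense();print(s['contact_force'],s['width'])
"
```

```text
lin [0.019 0.008 0.268] rot [-0.003  0.014  0.003] pos [ 0.4686 -0.0085  0.0309] t 28.48
[-0.01181918  0.83170343  0.13663658] 0.5068384191938338
```

View pics/w25.png

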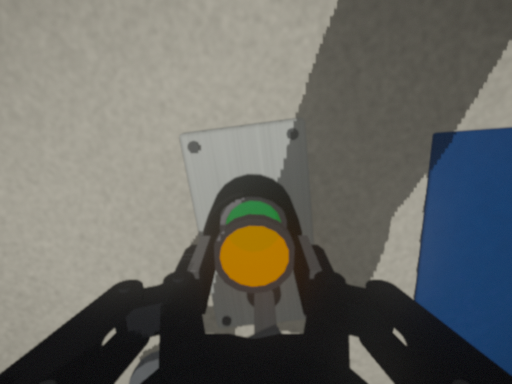

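Emit:
play_rows:
  fingers: [0.4,0.4,0.4,0.4,0.4]
  linear:
    - [0,0,0.1]
    - [0,0,0.2]
    - [0,0,0.255]
    - [0,0,0.255]
    - [0,0,0.255]
  rot:
    - [0,0,0]
    - [0,0,0]
    - [0,0,0]
    - [0,0,0]
    - [0,0,0]

```text
time_s: 29.1
position: [0.4676, -0.0083, 0.0144]
tcp_rot: [[-1.0, -0.0, 0.0], [-0.0, 1.0, 0.0], [-0.0, 0.0, -1.0]]
contact_force: [-1.0, 2.0, 3.5]
width: 0.508
```

Emit:
play_rows:
  fingers: [0.62,0.62,0.62,0.62]
  linear:
    - [0,0,0]
    - [0,0,0]
    - [0,0,0]
    - [0,0,0]
  rot:
    - [0,0,0]
    - [0,0,0]
    - [0,0,0]
    - [0,0,0]

```text
time_s: 29.6
position: [0.4672, -0.0084, 0.0139]
tcp_rot: [[-1.0, -0.0, -0.0], [-0.0, 1.0, -0.0], [0.0, -0.0, -1.0]]
contact_force: [-0.1, 0.5, -0.6]
width: 0.621
```

```bash
python3 -c "
from h import *
im,m=cap('wrist','w26')
mv((.4670,-.008,.015));s=manip.sense();print(s['contact_force'],s['width'])
"
```

```text
lin [ 0.004  0.006 -0.018] rot [ 0.    -0.001  0.   ] pos [ 0.4672 -0.0084  0.0139] t 29.65
[-0.59025143  0.39194272  1.23182979] 0.6186801002464398
```

View pics/w26.png

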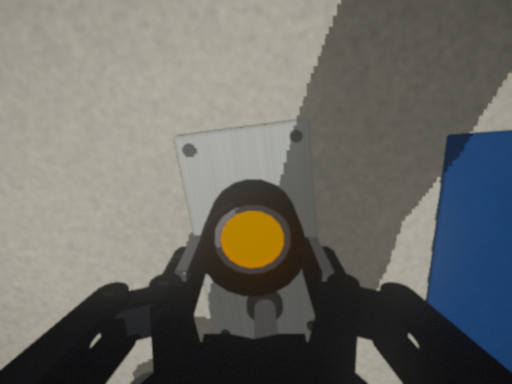

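All four parts are in the bore, with amber on top at (252,238). Now the ring and lamp positions, before I raise the arm.

```bash
python3 -c "
from h import *
im,m=load('scene0'); im2,m2=load('side0')
A=lambda p:(160+p[0]/6,110+p[1]/6)
B=lambda p:(270+p[0]/6,110+p[1]/6)
for n,p,q in [('ball',(163,147),(297,105)),('base',(306,450),(322,445)),('facecentre',(366,145),(370,192)),('bottlecap',(129,462),(33,287))]:
    print(n,tri([(m,A(p)),(m2,B(q))]),onz(m,A(p),.01),onz(m2,B(q),.01))
u=.5706,-.059
mv((.5706,-.059,.12),phi=1.958)
"
```

```text
ball (array([ 0.57817624, -0.37081352,  0.22914412]), [np.float64(0.45430288940144553), np.float64(0.42364718628965053)]) [ 0.34347664 -0.72456384  0.01      ] [ 0.72599799 -0.74134575  0.01      ]
base (array([ 0.51227602, -0.32322455, -0.00383492]), [np.float64(0.5073822135422252), np.float64(0.48601310190364483)]) [ 0.52629838 -0.30288469  0.01      ] [ 0.50669283 -0.30922025  0.01      ]
facecentre (array([ 0.48662018, -0.28040815,  0.23661143]), [np.float64(0.548712030261777), np.float64(0.5453576140861515)]) [ 0.21752496 -0.62446939  0.01      ] [ 0.61474413 -0.64190269  0.01      ]
bottlecap (array([ 0.70540488, -0.24010932,  0.11052703]), [np.float64(0.4434647658893173), np.float64(0.38623700118563614)]) [ 0.62465434 -0.36748229  0.01      ] [ 0.77889058 -0.37515577  0.01      ]
lin [-1.723 -0.844 -1.768] rot [-0.000e+00 -1.000e-03  6.782e+00] pos [ 0.4672 -0.0084  0.0139] t 29.65
```

Emit:
play_rows:
  fingers: [0.62,0.7,0.75,0.75,0.75,0.75,0.75,0.75,0.75,0.75,0.75]
  linear:
    - [0,0,-0.8]
    - [0,0,-1.6]
    - [-0.3,-0.2,-1.9]
    - [-0.8,-0.5,-1.9]
    - [-1.3,-0.7,-1.9]
    - [-1.72,-0.84,-1.9]
    - [-1.72,-0.84,-1.9]
    - [-1.72,-0.84,-1.9]
    - [-1.72,-0.84,-1.9]
    - [-1.72,-0.84,-1.9]
    - [-1.72,-0.84,-1.9]
  rot:
    - [0,0,0]
    - [0,0,0]
    - [0,0,1]
    - [0,0,2]
    - [0,0,3]
    - [0,0,4]
    - [0,0,5]
    - [0,0,6]
    - [0,0,6.78]
    - [0,0,6.78]
    - [0,0,6.78]

```text
time_s: 31.02
position: [0.5705, -0.0587, 0.1279]
tcp_rot: [[-0.38, 0.925, -0.0], [0.925, 0.38, 0.0], [0.0, -0.0, -1.0]]
contact_force: [-0.5, -0.0, 0.2]
width: 0.752
```

```bash
python3 -c "
from h import *
im,m=cap('wrist','w27');im,m2=cap('scene','s27')
c=cv2.resize(im[150:250,200:320],None,fx=6,fy=6,interpolation=cv2.INTER_CUBIC);cv2.imwrite('pics/s27c.png',c[:,:,::-1])
mv((.5706,-.059,.12),phi=1.958)
"
```

```text
lin [-0.005  0.     0.133] rot [-0.    -0.     0.009] pos [ 0.5705 -0.0587  0.128 ] t 31.12
```

View pics/w27.png

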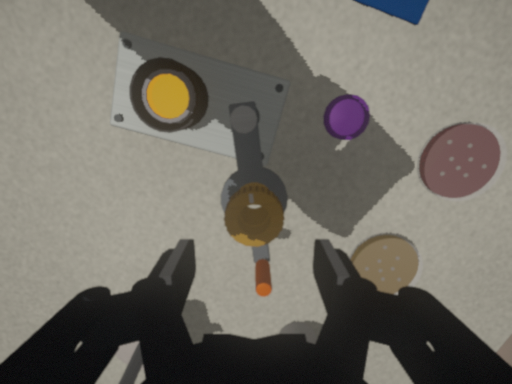

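View pics/s27c.png

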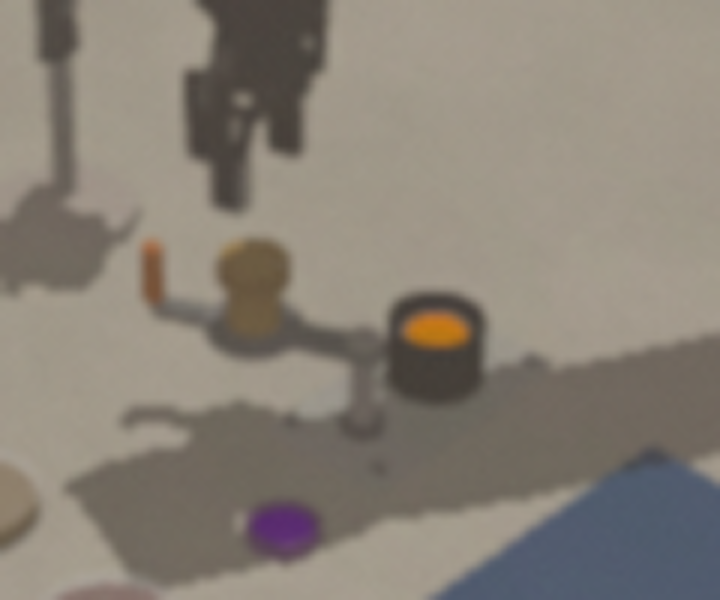

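Ring head at (254,215), peg tip (264,290), post (242,115), amber inside the barrel at (168,96). Refining the positions:

```bash
python3 -c "
from h import *
im,m=load('w27')
hsv=cv2.cvtColor(im,cv2.COLOR_RGB2HSV)
b=lambda h:(h[...,0]>10)&(h[...,0]<28)&(h[...,1]>120)
e=seg(im,b,(215,175,295,252));print(e,onz(m,e[0],.118),onz(m,e[0],.112))
print('peg',onz(m,(264,290),.112),'post',onz(m,(243,117),.075),'amber',onz(m,(168,96),.045))
print(proj(m,[.5706,-.059,.118]))
"
```

```text
((254.60385131835938, 215.00503540039062), (54.78379440307617, 62.43277359008789), 4.066730499267578) [ 0.57046615 -0.05649789  0.118     ] [ 0.57137528 -0.05866994  0.112     ]
peg [ 0.60343979 -0.11637671  0.112     ] post [0.53643134 0.00202416 0.075     ] amber [ 0.46804014 -0.00795429  0.045     ]
[[253.46406482 218.03922128]]
```

Emit:
play_rows:
  fingers: [0.75,0.75,0.75,0.75,0.7,0.62,0.58,0.58,0.58]
  linear:
    - [0.01,0.01,0.4]
    - [0.01,0.01,0.8]
    - [0.01,0.01,1.15]
    - [0.01,0.01,1.2]
    - [0.01,0.01,1.2]
    - [0.01,0.01,1.2]
    - [0.01,0.01,1.2]
    - [0.01,0.01,1.2]
    - [0.01,0.01,1.2]
  rot:
    - [0,0,0]
    - [0,0,0]
    - [0,0,0]
    - [0,0,0]
    - [0,0,0]
    - [0,0,0]
    - [0,0,0]
    - [0,0,0]
    - [0,0,0]
  squeeze: 20

```text
time_s: 32.25
position: [0.571, -0.058, 0.0563]
tcp_rot: [[-0.378, 0.926, 0.0], [0.926, 0.378, -0.0], [-0.0, 0.0, -1.0]]
contact_force: [-0.1, 0.1, 0.6]
width: 0.584
```

```bash
python3 -c "
from h import *
im,m=cap('wrist','w28');im,m2=cap('scene','s28')
c=cv2.resize(im[150:250,200:320],None,fx=6,fy=6,interpolation=cv2.INTER_CUBIC);cv2.imwrite('pics/s28c.png',c[:,:,::-1])
s=manip.sense();p=s['position'];print(s['contact_force'],s['width'],p)
R=s['tcp_rot'];pp=np.array([p[0],p[1]]);print(s['joints'])
H=np.array([.5368,.002])
for k in range(1,13):
    th=-1.066-k*1.998/12; C=H+.07*np.array([np.cos(th),np.sin(th)])
    d=np.array([C[0],C[1],p[2]])-p; print(k,(R.T@d/.06).round(2),'rot',round(np.degrees(k*1.998/12)/10,2))
"
```

```text
[-0.03583127  0.10644717 -0.76529133] 0.5785285828648954 [ 0.57085833 -0.05797763  0.0560908 ]
[-2.77977020e-01  2.17139243e-01  1.92817508e+00 -9.40707796e-06
  9.96199564e-01 -6.65516191e-01]
1 [-0.03 -0.21 -0.  ] rot 0.95
2 [ 0.  -0.4 -0. ] rot 1.91
3 [ 0.06 -0.58 -0.  ] rot 2.86
4 [ 0.14 -0.76 -0.  ] rot 3.82
5 [ 0.26 -0.91 -0.  ] rot 4.77
6 [ 0.4  -1.05 -0.  ] rot 5.72
7 [ 0.56 -1.16 -0.  ] rot 6.68
8 [ 0.73 -1.24 -0.  ] rot 7.63
9 [ 0.92 -1.29 -0.  ] rot 8.59
10 [ 1.11 -1.31 -0.  ] rot 9.54
11 [ 1.31 -1.3  -0.  ] rot 10.49
12 [ 1.5  -1.26 -0.  ] rot 11.45
```

View pics/w28.png

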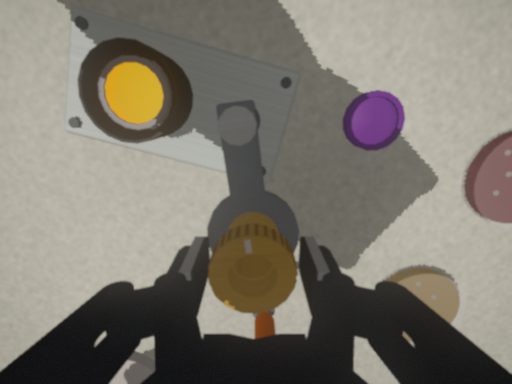

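View pics/s28c.png

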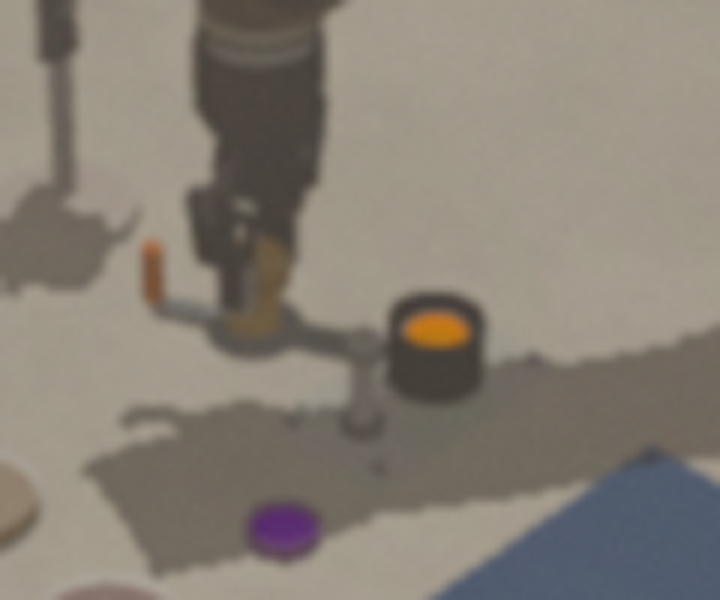

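Emit:
play_rows:
  fingers: [0.56,0.56,0.56,0.56,0.56,0.56,0.56,0.56,0.56,0.56,0.56]
  linear:
    - [-0.03,-0.21,0]
    - [0,-0.4,0]
    - [0.06,-0.58,0]
    - [0.14,-0.76,0]
    - [0.26,-0.91,0]
    - [0.4,-1.05,0]
    - [0.56,-1.16,0]
    - [0.73,-1.24,0]
    - [0.92,-1.29,0]
    - [1.11,-1.31,0]
    - [1.11,-1.31,0]
  rot:
    - [0,0,0.95]
    - [0,0,1.91]
    - [0,0,2.86]
    - [0,0,3.82]
    - [0,0,4.77]
    - [0,0,5.72]
    - [0,0,6.68]
    - [0,0,7.63]
    - [0,0,8.59]
    - [0,0,9.54]
    - [0,0,9.54]

```text
time_s: 33.72
position: [0.4726, -0.0256, 0.056]
tcp_rot: [[0.957, 0.292, -0.0], [0.292, -0.957, 0.0], [-0.0, -0.0, -1.0]]
contact_force: [0.4, -0.1, -0.9]
width: 0.563
```

```bash
python3 -c "
from h import *
im,m=cap('wrist','w29')
s=manip.sense();print(s['contact_force'],s['width'],s['joints'])
b=np.array([.4672,-.0077])
mv((b[0],b[1],.056),phi=.08);mv((.467,-.003,.056),phi=.08)
"
```

```text
[-0.07367334  0.82123932 -0.28523189] 0.552951726076061 [-2.69407311e-01  1.70488776e-03  2.16596824e+00  2.25734477e-05
  9.74052896e-01  1.00475961e+00]
lin [-0.001 -0.317  0.001] rot [-0.000e+00  1.000e-03  1.241e+00] pos [ 0.4728 -0.0259  0.0561] t 33.77
lin [ 0.019 -0.393  0.001] rot [-0.000e+00  1.000e-03  1.241e+00] pos [ 0.4728 -0.0259  0.0561] t 33.77
```

View pics/w29.png

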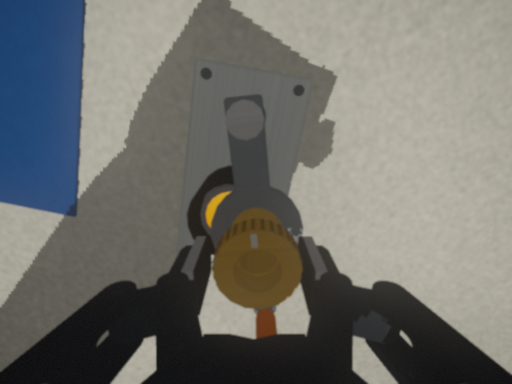

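Emit:
play_rows:
  fingers: [0.55,0.55,0.55,0.55,0.55]
  linear:
    - [0.0,-0.1,0]
    - [0.0,-0.2,0]
    - [0.0,-0.3,0]
    - [0,-0.33,0]
    - [0,-0.33,0]
  rot:
    - [0,0,0.4]
    - [0,0,0.8]
    - [0,0,1.2]
    - [0,0,1.2]
    - [0,0,1.2]

```text
time_s: 34.4
position: [0.4671, -0.0077, 0.0561]
tcp_rot: [[0.996, 0.086, -0.001], [0.086, -0.996, -0.001], [-0.001, 0.001, -1.0]]
contact_force: [-0.8, -3.6, 1.2]
width: 0.554
```

Emit:
play_rows:
  fingers: [0.55,0.55,0.55]
  linear:
    - [0.0,-0.04,0]
    - [0.0,-0.07,0]
    - [0.0,-0.07,0]
  rot:
    - [0,0,0]
    - [0,0,0]
    - [0,0,0]

```text
time_s: 34.78
position: [0.4671, -0.0071, 0.0562]
tcp_rot: [[0.996, 0.088, 0.0], [0.088, -0.996, -0.009], [-0.001, 0.009, -1.0]]
contact_force: [-1.1, -16.0, -0.6]
width: 0.548
```

```bash
python3 -c "
from h import *
im,m=cap('wrist','w30')
s=manip.sense();print(s['contact_force'],s['width'],s['joints'],s['position'])
"
```

```text
[ -2.87500887 -16.69376382  -0.56224243] 0.5514622610460522 [-0.22745011 -0.01341533  2.1808468  -0.0104393   0.97213422  1.26176749] [ 0.46709431 -0.00709682  0.05616443]
```

View pics/w30.png

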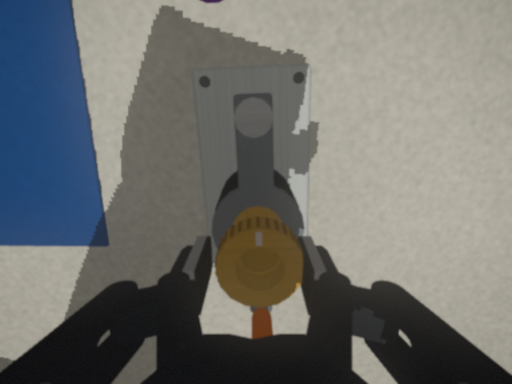

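16 N against the stop and the arm lines up with the plate, so the carrier is closed. Now I open, rise, wind the wrist back, and regrip the ring.

Emit:
play_rows:
  fingers: [0.65,0.75,0.75,0.75,0.75,0.75,0.75,0.75,0.75,0.75,0.75,0.75]
  linear:
    - [0,0.07,0]
    - [0,0.07,0]
    - [0,0.07,-0.5]
    - [0,0.07,-0.9]
    - [0,0.07,-0.9]
    - [0,0.07,-0.9]
    - [0,0.07,-0.9]
    - [0,0.07,-0.9]
    - [0,0.07,-0.9]
    - [0,0.07,-0.9]
    - [0,0.07,-0.9]
    - [0,0.07,-0.9]
  rot:
    - [0,0,0]
    - [0,0,0]
    - [0,0,0]
    - [0,0,-1]
    - [0,0,-2]
    - [0,0,-3]
    - [0,0,-4]
    - [0,0,-5]
    - [0,0,-6]
    - [0,0,-7]
    - [0,0,-8]
    - [0,0,-9]

```text
time_s: 36.33
position: [0.4672, -0.0063, 0.1099]
tcp_rot: [[-0.09, 0.996, 0.0], [0.996, 0.09, 0.001], [0.001, 0.0, -1.0]]
contact_force: [0.1, 1.0, 0.3]
width: 0.749
```

Emit:
play_rows:
  fingers: [0.75,0.75,0.75,0.75,0.75,0.75,0.75,0.75,0.75,0.75,0.75]
  linear:
    - [0,0,0]
    - [0,0,0]
    - [0,0,0]
    - [0,0,0]
    - [0,0,0]
    - [0,0,0]
    - [0,0,0]
    - [0,0,0]
    - [0,0,0]
    - [0,0,0]
    - [0,0,0]
  rot:
    - [0,0,-1]
    - [0,0,-2]
    - [0,0,-3]
    - [0,0,-4]
    - [0,0,-5]
    - [0,0,-6]
    - [0,0,-7]
    - [0,0,-8]
    - [0,0,-9]
    - [0,0,-9.2]
    - [0,0,-9.2]

```text
time_s: 37.7
position: [0.4672, -0.0067, 0.11]
tcp_rot: [[-0.993, -0.117, 0.0], [-0.117, 0.993, 0.0], [-0.0, 0.0, -1.0]]
contact_force: [-0.1, -1.0, 0.8]
width: 0.748
```

```bash
python3 -c "
from h import *
im,m=cap('wrist','w31');im,m2=cap('scene','s31')
c=cv2.resize(im[150:250,200:320],None,fx=6,fy=6,interpolation=cv2.INTER_CUBIC);cv2.imwrite('pics/s31c.png',c[:,:,::-1])
s=manip.sense();print(s['contact_force'],s['width'],s['joints'])
b=lambda h:(h[...,0]>10)&(h[...,0]<28)&(h[...,1]>120)
im,m=load('w31');e=seg(im,b,(180,160,330,300));print(e,onz(m,e[0],.112))
R=s['tcp_rot'];phi=np.arctan2(R[1,0],R[0,0]);print(phi);mv((.4672,-.0077,.056),phi=phi)
"
```

```text
[-0.28291228 -0.63331989 -0.0986038 ] 0.7491000400394252 [-2.32495536e-01 -9.48212097e-02  2.14611045e+00  2.86125637e-04
  1.09030604e+00 -1.92089258e+00]
((250.08633422851562, 221.07186889648438), (63.622894287109375, 68.15048217773438), 1.6880745887756348) [ 0.46602853 -0.00849152  0.112     ]
-3.0241241984961986
lin [ 0.002 -0.014  0.9  ] rot [0.001 0.    0.   ] pos [ 0.4672 -0.0069  0.11  ] t 37.8
```

View pics/w31.png

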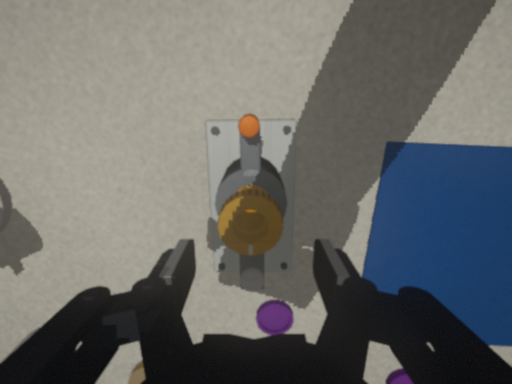

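View pics/s31c.png

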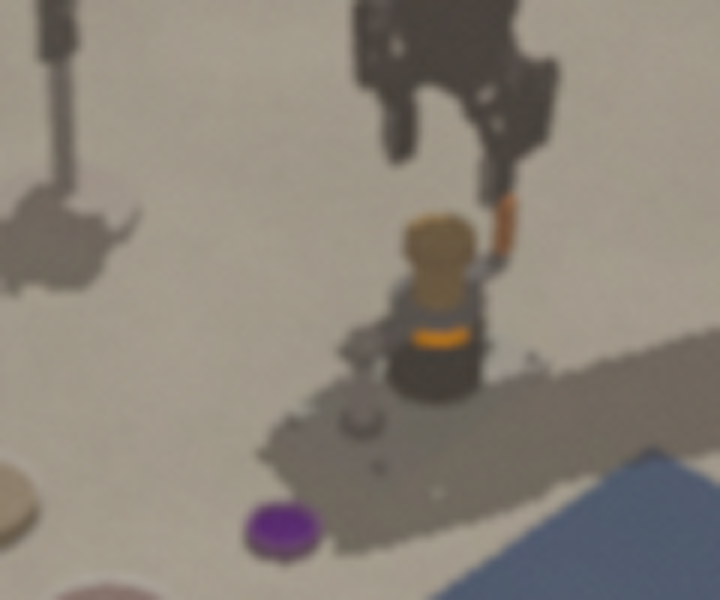

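Emit:
play_rows:
  fingers: [0.72,0.72,0.72,0.7,0.6,0.5,0.4,0.35,0.35,0.35]
  linear:
    - [0,-0.018,0.4]
    - [0,-0.018,0.75]
    - [0,-0.018,0.85]
    - [0,-0.018,0.85]
    - [0,-0.018,0.85]
    - [0,-0.018,0.85]
    - [0,-0.018,0.85]
    - [0,-0.018,0.85]
    - [0,-0.018,0.85]
    - [0,-0.018,0.85]
  rot:
    - [0,0,0]
    - [0,0,0]
    - [0,0,0]
    - [0,0,0]
    - [0,0,0]
    - [0,0,0]
    - [0,0,0]
    - [0,0,0]
    - [0,0,0]
    - [0,0,0]
  squeeze: 60

```text
time_s: 39.05
position: [0.4684, -0.0091, 0.0607]
tcp_rot: [[-0.993, -0.119, 0.002], [-0.119, 0.993, -0.002], [-0.002, -0.002, -1.0]]
contact_force: [-2.0, -4.1, 5.7]
width: 0.491
```

```bash
python3 -c "
from h import *
im,m=cap('wrist','w32')
s=manip.sense();print(s['contact_force'],s['wrist_torque'],s['width'],s['position'])
"
```

```text
[-0.76103328 -4.00082855  6.05042696] [-0.55548668  0.31913176 -0.06772675] 0.48737887074332725 [ 0.46837982 -0.00911567  0.06061201]
```

View pics/w32.png

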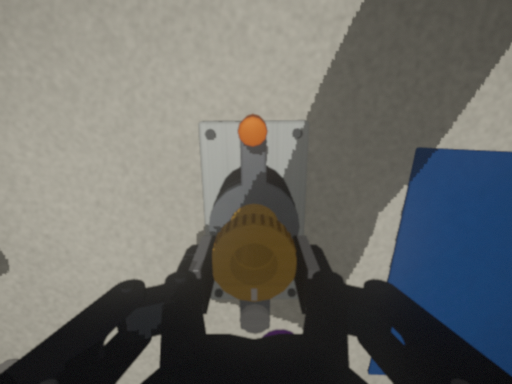

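Emit:
play_rows:
  fingers: [0.35,0.35,0.35,0.35,0.35,0.35,0.35,0.35,0.35,0.35,0.35]
  linear:
    - [0,-0.01,0.0145]
    - [0,-0.01,0.029]
    - [0,-0.01,0.0435]
    - [0,-0.01,0.058]
    - [0,-0.01,0.0725]
    - [0,-0.01,0.087]
    - [0,-0.01,0.1015]
    - [0,-0.01,0.116]
    - [0,-0.01,0.1305]
    - [0,-0.01,0.145]
    - [0,-0.01,0.145]
  rot:
    - [0,0,1]
    - [0,0,2]
    - [0,0,3]
    - [0,0,4]
    - [0,0,5]
    - [0,0,6]
    - [0,0,7]
    - [0,0,8]
    - [0,0,9]
    - [0,0,10]
    - [0,0,10]

```text
time_s: 40.48
position: [0.4679, -0.0095, 0.0519]
tcp_rot: [[0.057, 0.998, 0.001], [0.998, -0.057, -0.002], [-0.002, 0.001, -1.0]]
contact_force: [-3.3, -3.2, 7.1]
width: 0.489
```

```bash
python3 -c "
from h import *
im,m=cap('wrist','w33')
s=manip.sense();print(s['contact_force'],s['wrist_torque'],s['width'],s['position'],s['joints'][5])
"
```

```text
[-2.78739325 -3.08990376  7.17022779] [-0.49291844  0.60106539 -0.21580343] 0.4897306706047219 [ 0.46792582 -0.00954233  0.05186297] -0.17945070534994279
```

View pics/w33.png

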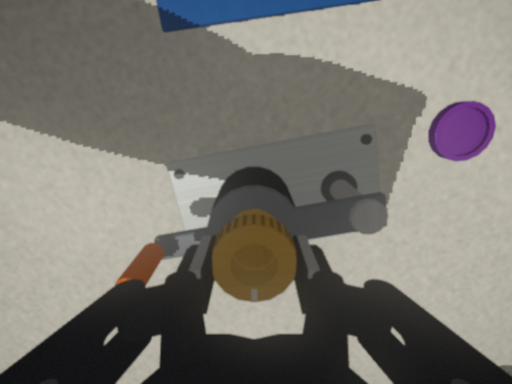

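Torque is about 0.2 N·m and the index mark stays at (254,295) between the fingers, so there's no slip. Continuing.

Emit:
play_rows:
  fingers: [0.35,0.35,0.35,0.35,0.35,0.35,0.35,0.35,0.35,0.35]
  linear:
    - [0,0,0.0145]
    - [0,0,0.029]
    - [0,0,0.0435]
    - [0,0,0.058]
    - [0,0,0.0725]
    - [0,0,0.087]
    - [0,0,0.1015]
    - [0,0,0.116]
    - [0,0,0.1305]
    - [0,0,0.1305]
  rot:
    - [0,0,1]
    - [0,0,2]
    - [0,0,3]
    - [0,0,4]
    - [0,0,5]
    - [0,0,6]
    - [0,0,7]
    - [0,0,8]
    - [0,0,9]
    - [0,0,9]

```text
time_s: 41.78
position: [0.4677, -0.0092, 0.0441]
tcp_rot: [[0.998, -0.057, -0.0], [-0.057, -0.998, -0.001], [-0.0, 0.001, -1.0]]
contact_force: [-3.8, -1.9, 8.7]
width: 0.494
```

```bash
python3 -c "
from h import *
im,m=cap('wrist','w34')
s=manip.sense();print(s['contact_force'],s['wrist_torque'],s['width'],s['position'],s['joints'][5])
"
```

```text
[-4.11283142 -1.82529849  8.82807868] [-0.35072386  0.67704963 -0.16842503] 0.4929859566993993 [ 0.46770092 -0.00916466  0.04410376] 1.391223366879276
```

View pics/w34.png

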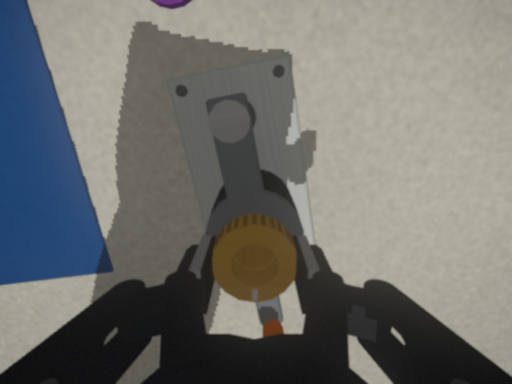

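Ring has turned 190° (3.3 rad) with no slip and sank 16.5 mm. That implies about 2.6 mm foot compression. Releasing and rising to check.

Emit:
play_rows:
  fingers: [0.5,0.6,0.72,0.75,0.75,0.75,0.75,0.75]
  linear:
    - [0,0,0]
    - [0,0,0]
    - [0,0,0]
    - [0,0,0]
    - [0,0,-0.5]
    - [0,0,-1.2]
    - [0,0,-1.8]
    - [0,0,-1.8]
  rot:
    - [0,0,0]
    - [0,0,0]
    - [0,0,0]
    - [0,0,0]
    - [0,0,0]
    - [0,0,0]
    - [0,0,0]
    - [0,0,0]

```text
time_s: 42.82
position: [0.4698, -0.0091, 0.154]
tcp_rot: [[0.998, -0.056, 0.007], [-0.056, -0.998, -0.002], [0.007, 0.001, -1.0]]
contact_force: [-0.0, -0.3, 0.5]
width: 0.75
```

```bash
python3 -c "
from h import *
im,m=cap('wrist','w35');im,m2=cap('scene','s35');im3,m3=cap('side','d35')
c=cv2.resize(im[110:240,160:320],None,fx=5,fy=4.6,interpolation=cv2.INTER_CUBIC);cv2.imwrite('pics/s35c.png',c[:,:,::-1])
c=cv2.resize(im3[100:250,220:400],None,fx=4,fy=4,interpolation=cv2.INTER_CUBIC);cv2.imwrite('pics/d35c.png',c[:,:,::-1])
im,m=load('w35')
b=lambda h:(h[...,0]>10)&(h[...,0]<28)&(h[...,1]>120)
e=seg(im,b,(180,160,330,265));print(e,onz(m,e[0],.096))
s=manip.sense();print(s['contact_force'],s['joints'],s['position'])
"
```

```text
((254.19627380371094, 198.3905792236328), (47.30474853515625, 48.98636245727539), 130.4169921875) [ 0.4682879 -0.0084892  0.096    ]
[-0.3735601  -1.24315639 -0.37162993] [-2.36159310e-01 -1.43726064e-01  2.11313534e+00  1.40471842e-04
  1.17448945e+00  1.39038847e+00] [ 0.46647699 -0.0084386   0.14913773]
```

View pics/w35.png

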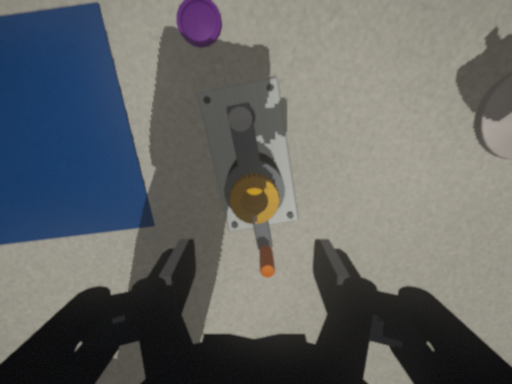

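View pics/s35c.png

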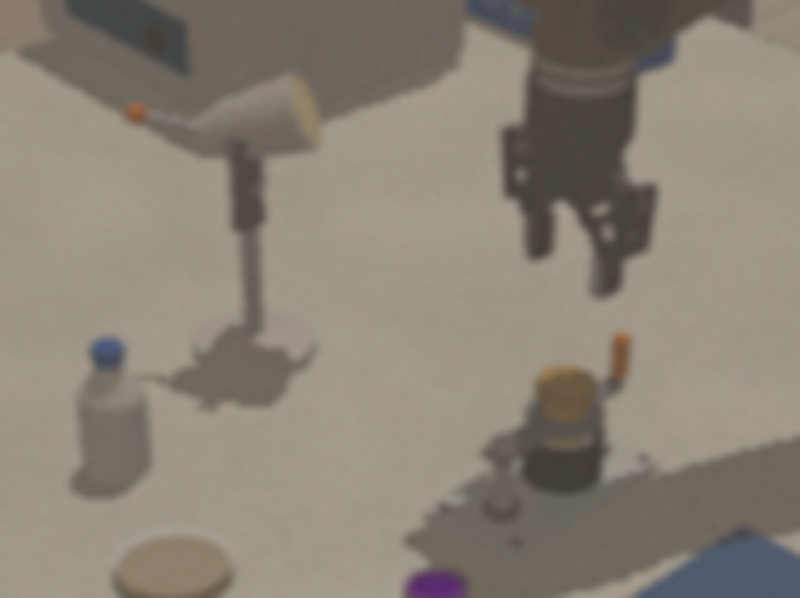

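View pics/d35c.png

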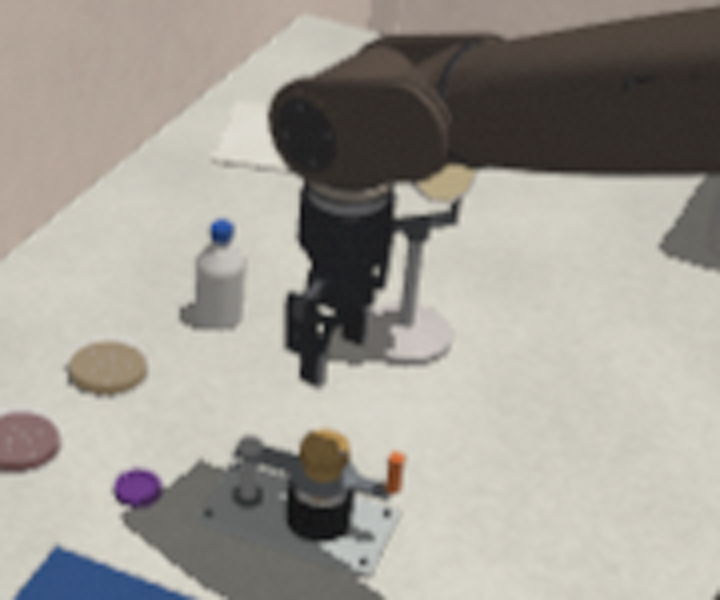

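Carrier is still closed and the ring is low, with its foot in the barrel. I'll check peg and ring heights numerically and plan the lamp move.

```bash
python3 -c "
from h import *
o=lambda h:((h[...,0]<14)&(h[...,1]>130)&(h[...,2]>90))
im,m=load('scene0');im2,m2=load('side0')
a=seg(im,lambda h:((h[...,0]<14)&(h[...,1]>105)&(h[...,2]>90)),(182,128,194,142));b=seg(im2,o,(313,122,326,133));print(a,b)
P=tri([(m,a[0]),(m2,b[0])]);print('ball',P)
im,mw=load('w35');e=seg(im,o,(255,240,285,285));print(e,'pegtop',onz(mw,(268,271),.112))
is_,ms=load('s35');id_,md=load('d35')
A=lambda p:(160+p[0]/5,110+p[1]/4.6);B=lambda p:(220+p[0]/4,100+p[1]/4)
print('ringtop',tri([(ms,A((566,380))),(md,B((325,443)))]))
print('pegtop',tri([(ms,A((622,336))),(md,B((397,456)))]))
print('lamp base',tri([(ms,A((256,340))),(md,B((413,333)))]))
for p,q in (((256,340),(413,333)),): print(onz(ms,A(p),.01),onz(md,B(q),.01))
mv((.578,-.371,.25),phi=-.685)
"
```

```text
Traceback (most recent call last):
  File "h.py", line 30, in seg
    cs,_=cv2.findContours(mk,cv2.RETR_EXTERNAL,cv2.CHAIN_APPROX_NONE); c=max(cs,key=cv2.contourArea); return cv2.fitEllipse(cv2.convexHull(c))
                                                                                                             ~~~~~~~~~~~~~~^^^^^^^^^^^^^^^^^^^
cv2.error: OpenCV(4.12.0) /io/opencv/modules/imgproc/src/shapedescr.cpp:361: error: (-201:Incorrect size of input array) There should be at least 5 points to fit the ellipse in function 'fitEllipseNoDirect'
```

```bash
python3 -c "
from h import *
im,mw=load('w35');print('pegtop',onz(mw,(268,271),.112))
is_,ms=load('s35');id_,md=load('d35')
A=lambda p:(160+p[0]/5,110+p[1]/4.6);B=lambda p:(220+p[0]/4,100+p[1]/4)
print('ringtop',tri([(ms,A((566,380))),(md,B((325,443)))]))
print('pegtop',tri([(ms,A((622,336))),(md,B((397,456)))]))
for p,q in (((256,340),(413,333)),): print(onz(ms,A(p),.01),onz(md,B(q),.01))
mv((.578,-.371,.25),phi=-.685)
"
```

```text
pegtop [ 0.40406376 -0.01740615  0.112     ]
ringtop (array([ 0.46729431, -0.00749696,  0.10152026]), [np.float64(0.5954015599292596), np.float64(0.6127435605863677)])
pegtop (array([ 0.40231395, -0.01555743,  0.11119501]), [np.float64(0.4843634924537031), np.float64(0.5188290820614221)])
[ 0.52076823 -0.30872799  0.01      ] [ 0.51084947 -0.31414939  0.01      ]
lin [ 2.189  5.929 -1.689] rot [1.000e-03 1.300e-02 3.605e+00] pos [ 0.4665 -0.0084  0.1491] t 42.98
```

Emit:
play_rows:
  fingers: [0.75,0.75,0.75,0.75,0.75,0.75,0.75,0.75,0.75,0.75,0.75,0.75]
  linear:
    - [0,0,-0.8]
    - [0,0,-1.6]
    - [0.6,0.6,-1.8]
    - [1.2,1.4,-1.8]
    - [1.8,2.4,-1.8]
    - [2.4,3.3,-1.8]
    - [2.5,4.1,-1.8]
    - [2.5,5.0,-1.8]
    - [2.2,5.93,-1.75]
    - [2.2,5.93,-1.7]
    - [2.2,5.93,-1.7]
    - [2.2,5.93,-1.7]
  rot:
    - [0,0,0]
    - [0,0,0]
    - [0,0,0.6]
    - [0,0,1.2]
    - [0,0,1.8]
    - [0,0,2.4]
    - [0,0,3]
    - [0,0,3.6]
    - [0,0,3.6]
    - [0,0,3.6]
    - [0,0,3.6]
    - [0,0,3.6]

```text
time_s: 44.48
position: [0.5798, -0.3697, 0.2518]
tcp_rot: [[0.776, -0.631, -0.001], [-0.631, -0.776, 0.001], [-0.001, -0.0, -1.0]]
contact_force: [-0.1, 0.5, -0.8]
width: 0.747
```

```bash
python3 -c "
from h import *
im,m=cap('wrist','w36');im,m2=cap('scene','s36');im3,m3=cap('side','d36')
c=cv2.resize(im[90:210,150:270],None,fx=5,fy=5,interpolation=cv2.INTER_CUBIC);cv2.imwrite('pics/s36c.png',c[:,:,::-1])
c=cv2.resize(im3[90:210,260:380],None,fx=5,fy=5,interpolation=cv2.INTER_CUBIC);cv2.imwrite('pics/d36c.png',c[:,:,::-1])
s=manip.sense();print(s['contact_force'],s['joints'],s['position'])
"
```

```text
[-0.17671772 -0.43260605 -0.66460218] [-7.15137885e-01  2.77574122e-01  1.47747834e+00  1.02473461e-04
  1.38613871e+00  1.53784937e+00] [ 0.57999333 -0.37004505  0.25280125]
```

View pics/w36.png

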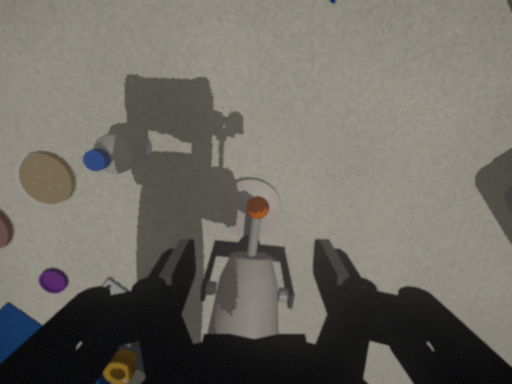

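View pics/s36c.png

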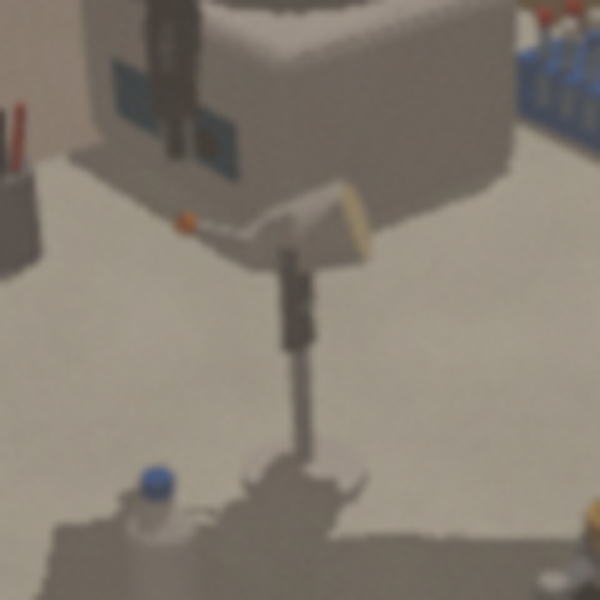

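View pics/d36c.png

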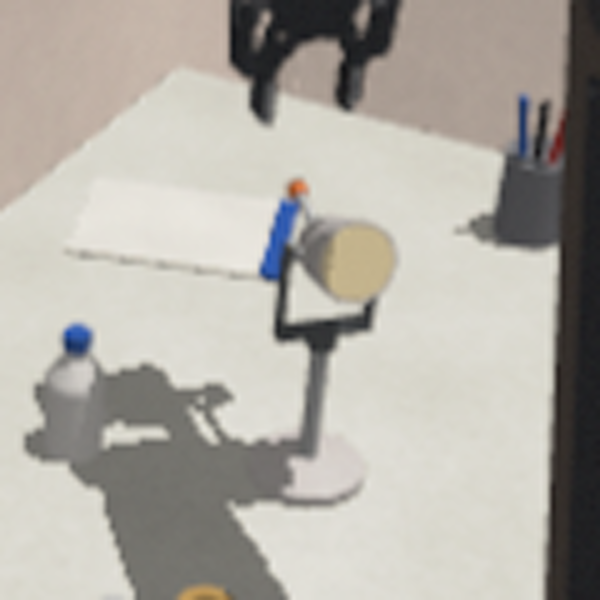

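Wrist view: ball (257,207), tilt-axis screws (210,288) and (287,295); jaws sit left and right of the head as wanted.

```bash
python3 -c "
from h import *
im,m=load('w36');_,ms=load('s36');_,md=load('d36')
hs=cv2.cvtColor(im,cv2.COLOR_RGB2HSV)
e=seg(im,lambda h:(h[...,0]<14)&(h[...,1]>150),(240,190,275,225));print(e)
P,r=tri([(m,e[0]),(ms,(187.4,134.4)),(md,(319.6,127.6))]);print('ball',P,r)
a,b=onz(m,(210,288),.22),onz(m,(287,295),.22);print(a,b,(a+b)/2,np.linalg.norm(a-b)); p=(a+b)/2
A=lambda q:(150+q[0]/5,90+q[1]/5);B=lambda q:(260+q[0]/5,90+q[1]/5)
print('base',onz(ms,A((304,468)),.01),onz(md,B((320,470)),.01),onz(m,(258,206),.01))
# pivot on post
for q in (p,np.array([.513,-.318,.22])):
  d=P-q; print(d,np.linalg.norm(d),'swiv',np.arctan2(-d[1],-d[0]),'tilt',np.arctan2(d[2],np.hypot(d[0],d[1]))-np.arctan2(35,75))
"
```

```text
((257.2096252441406, 208.6503143310547), (18.728843688964844, 19.431888580322266), 94.09780883789062)
ball [ 0.57793324 -0.37117686  0.22871739] [np.float64(1.4129532278964103), np.float64(0.47484120312372985), np.float64(0.40181164007754533)]
[ 0.54472174 -0.29065638  0.22      ] [ 0.49620303 -0.33893891  0.22      ] [ 0.52046239 -0.31479764  0.22      ] 0.06844901968541811
base [ 0.52057584 -0.31161643  0.01      ] [ 0.50597839 -0.31102935  0.01      ] [ 0.51732346 -0.32648576  0.01      ]
[ 0.05747085 -0.05637922  0.00871739] 0.08097844174831928 swiv 2.365782525825689 tilt -0.328767371317979
[ 0.06493324 -0.05317686  0.00871739] 0.08438066555587434 swiv 2.4554051480238464 tilt -0.3331321979785279
```

Emit:
play_rows:
  fingers: [0.6,0.6,0.6,0.6,0.6,0.6]
  linear:
    - [-0.015,0.03,0.3]
    - [-0.015,0.03,0.7]
    - [-0.015,0.03,1.1]
    - [-0.015,0.03,1.25]
    - [-0.015,0.03,1.25]
    - [-0.015,0.03,1.25]
  rot:
    - [0,0,0.27]
    - [0,0,0.27]
    - [0,0,0.27]
    - [0,0,0.27]
    - [0,0,0.27]
    - [0,0,0.27]
  squeeze: 30

```text
time_s: 45.38
position: [0.5782, -0.3725, 0.1792]
tcp_rot: [[0.745, -0.668, 0.002], [-0.668, -0.745, -0.002], [0.003, -0.0, -1.0]]
contact_force: [-0.3, 0.5, -0.6]
width: 0.596
```

```bash
python3 -c "
from h import *
im,m=cap('wrist','w37');im3,m3=cap('side','d37')
c=cv2.resize(im3[90:210,260:380],None,fx=5,fy=5,interpolation=cv2.INTER_CUBIC);cv2.imwrite('pics/d37c.png',c[:,:,::-1])
s=manip.sense();print(s['contact_force'],s['position'])
"
```

```text
[-0.22779131  0.30496066 -0.12006362] [ 0.57816536 -0.37263427  0.17918726]
```

View pics/w37.png

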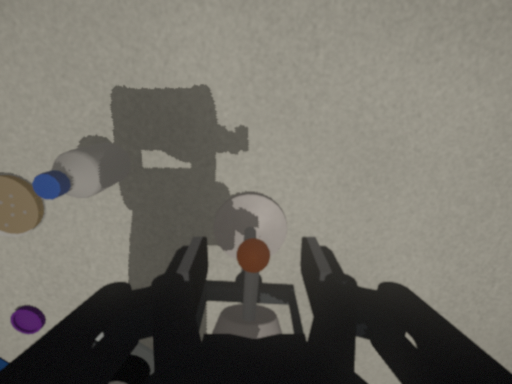

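View pics/d37c.png

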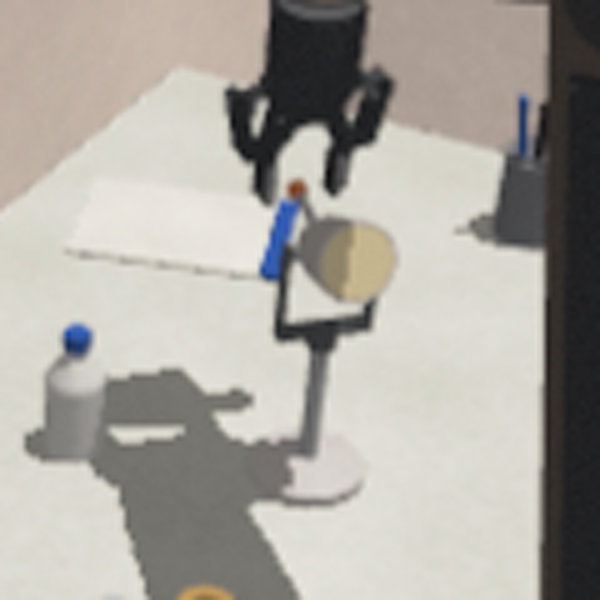

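Emit:
play_rows:
  fingers: [0.5,0.3,0.1,0.1,0.1,0.1,0.1]
  linear:
    - [0,0.01,0.05]
    - [0,0.01,0.05]
    - [0,0.01,0.05]
    - [0,0.01,0.05]
    - [0,0.01,0.05]
    - [0,0.01,0.05]
    - [0,0.01,0.05]
  rot:
    - [0,0,0]
    - [0,0,0]
    - [0,0,0]
    - [0,0,0]
    - [0,0,0]
    - [0,0,0]
    - [0,0,0]
  squeeze: 30

```text
time_s: 46.35
position: [0.5771, -0.3725, 0.1745]
tcp_rot: [[0.744, -0.668, 0.0], [-0.668, -0.744, 0.0], [-0.0, -0.0, -1.0]]
contact_force: [-0.3, -0.5, 0.4]
width: 0.178
```

```bash
cat > lamp.py <<'E'
from h import *
import sys
# print lin/rot waypoints from current TCP for pivot, from (sw0,t0) to (sw1,t1) over n rows
def way(sw0,t0,sw1,t1,n,off=None):
    s=manip.sense();R=np.array(s['tcp_rot']);p=np.array(s['position'])
    def rel(sw,t): 
        b=.075*np.cos(t)-.035*np.sin(t); z=.075*np.sin(t)+.035*np.cos(t); return np.array([-b*np.cos(sw),-b*np.sin(sw),z])
    for k in range(1,n+1):
        f=k/n; sw=sw0+f*(sw1-sw0); t=t0+f*(t1-t0)
        print(k,(R.T@(rel(sw,t)-rel(sw0,t0))/.06).round(3),'rot',round(np.degrees(-(sw-sw0))/10,2))
E
python3 -c "
from lamp import *
im,m=cap('wrist','w38')
s=manip.sense();print(s['contact_force'],s['position'],s['width'])
way(2.408,-.33,1.732,.385,10)
"
```

```text
[-0.76470112  0.65944979 -0.60981127] [ 0.57712646 -0.37252012  0.17451167] 0.17868883578847128
1 [-0.017  0.092 -0.098] rot 0.39
2 [-0.048  0.18  -0.194] rot 0.77
3 [-0.09   0.263 -0.289] rot 1.16
4 [-0.144  0.34  -0.381] rot 1.55
5 [-0.209  0.408 -0.471] rot 1.94
6 [-0.283  0.467 -0.557] rot 2.32
7 [-0.364  0.515 -0.64 ] rot 2.71
8 [-0.452  0.552 -0.719] rot 3.1
9 [-0.545  0.575 -0.794] rot 3.49
10 [-0.64   0.586 -0.863] rot 3.87
```

View pics/w38.png

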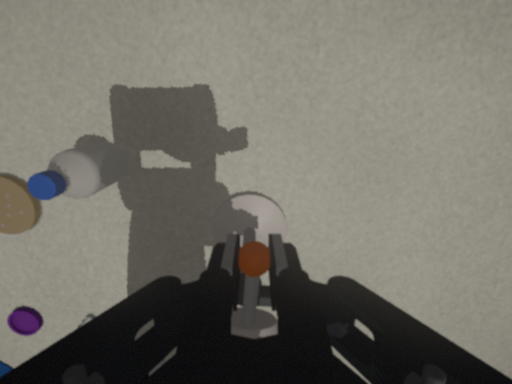

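Ball pinched at (254,258). Moving it half-way along its arc, then checking.

Emit:
play_rows:
  fingers: [0.1,0.1,0.1,0.1,0.1,0.1]
  linear:
    - [-0.017,0.092,-0.098]
    - [-0.048,0.18,-0.194]
    - [-0.09,0.263,-0.289]
    - [-0.144,0.34,-0.381]
    - [-0.209,0.408,-0.471]
    - [-0.209,0.408,-0.471]
  rot:
    - [0,0,0.39]
    - [0,0,0.77]
    - [0,0,1.16]
    - [0,0,1.55]
    - [0,0,1.94]
    - [0,0,1.94]

```text
time_s: 47.15
position: [0.5505, -0.3813, 0.2018]
tcp_rot: [[0.481, -0.877, -0.003], [-0.877, -0.481, 0.003], [-0.004, 0.001, -1.0]]
contact_force: [-2.5, 3.7, -2.0]
width: 0.182
```

```bash
python3 -c "
from lamp import *
im,m=cap('wrist','w39')
s=manip.sense();print(s['contact_force'],s['position'],s['width'])
"
```

```text
[-2.19785947  3.11636259 -1.21316075] [ 0.55053471 -0.38141645  0.20181391] 0.1870848601322115
```

View pics/w39.png

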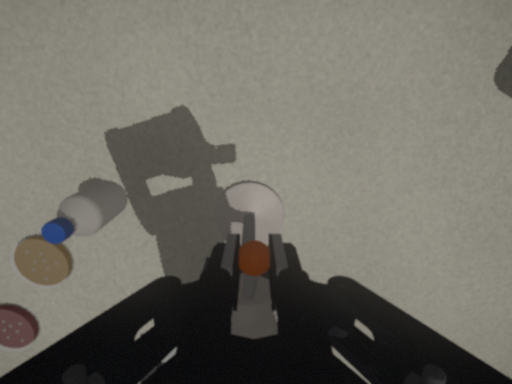

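```bash
python3 -c "
from lamp import *
way(2.07,.0275,1.732,.385,5)
"
```

```text
1 [-0.051  0.08  -0.086] rot 0.39
2 [-0.112  0.153 -0.169] rot 0.77
3 [-0.183  0.216 -0.247] rot 1.16
4 [-0.263  0.269 -0.322] rot 1.55
5 [-0.35   0.311 -0.391] rot 1.94
```

Emit:
play_rows:
  fingers: [0.1,0.1,0.1,0.1,0.1,0.1,0.1]
  linear:
    - [-0.051,0.08,-0.086]
    - [-0.112,0.153,-0.169]
    - [-0.183,0.216,-0.247]
    - [-0.263,0.269,-0.322]
    - [-0.35,0.311,-0.391]
    - [-0.35,0.311,-0.391]
    - [-0.35,0.311,-0.391]
  rot:
    - [0,0,0.39]
    - [0,0,0.77]
    - [0,0,1.16]
    - [0,0,1.55]
    - [0,0,1.94]
    - [0,0,1.94]
    - [0,0,1.94]

```text
time_s: 48.08
position: [0.525, -0.3722, 0.2255]
tcp_rot: [[0.163, -0.987, -0.001], [-0.987, -0.163, 0.002], [-0.002, 0.0, -1.0]]
contact_force: [-0.6, 3.4, -2.3]
width: 0.18
```

```bash
python3 -c "
from lamp import *
im,m=cap('wrist','w40');im,m2=cap('scene','s40');im3,m3=cap('side','d40')
c=cv2.resize(im[90:210,150:290],None,fx=5,fy=5,interpolation=cv2.INTER_CUBIC);cv2.imwrite('pics/s40c.png',c[:,:,::-1])
c=cv2.resize(im3[80:200,260:380],None,fx=5,fy=5,interpolation=cv2.INTER_CUBIC);cv2.imwrite('pics/d40c.png',c[:,:,::-1])
s=manip.sense();print(s['contact_force'],s['position'],s['width'])
"
```

```text
[-1.80608749e-03  5.29160191e+00 -3.89101512e+00] [ 0.52495458 -0.37227603  0.22545857] 0.18364943624485844
```

View pics/s40c.png

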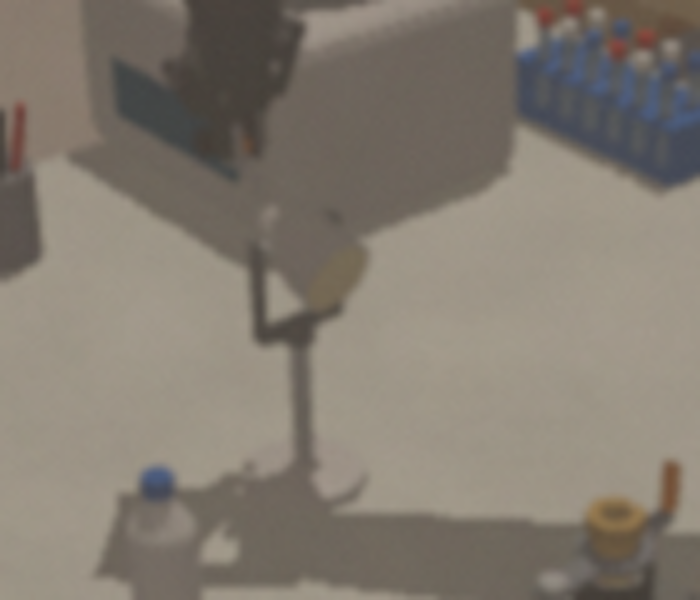

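View pics/d40c.png

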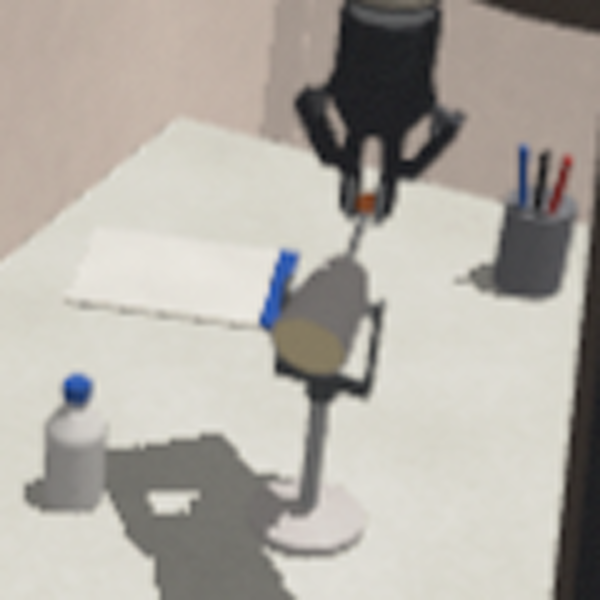

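View pics/w40.png

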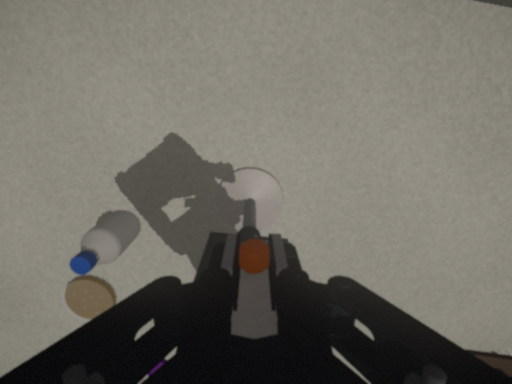

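Beam now dips towards the cell. Measuring the beam from face centre and ball in two views.

```bash
python3 -c "
from lamp import *
_,ms=load('s40');_,md=load('d40')
A=lambda q:(150+q[0]/5,90+q[1]/5);B=lambda q:(260+q[0]/5,80+q[1]/5)
F,r=tri([(ms,A((338,277))),(md,B((312,347)))]);print('face',F,r)
Bl,r=tri([(ms,A((251,143))),(md,B((367,203)))]);print('ball',Bl,r)
print('tcp',manip.sense()['position'])
T=np.array([.4672,-.0077,.0935])
for piv in ([.517,-.316,.22],[.5205,-.315,.22],[.513,-.318,.22]):
  piv=np.array(piv);d=F-piv; g=T-piv
  print('face-piv',d,np.linalg.norm(d),'sw',np.arctan2(d[1],d[0]),'tilt',-np.arctan2(d[2],np.hypot(*d[:2])),'want',np.arctan2(g[1],g[0]),-np.arctan2(g[2],np.hypot(*g[:2])))
  d=Bl-piv; print('  ball',np.linalg.norm(d),'sw',np.arctan2(-d[1],-d[0]),'tilt',np.arctan2(d[2],np.hypot(*d[:2]))-np.arctan2(35,75))
"
```

```text
face [ 0.51461086 -0.26657311  0.20278904] [np.float64(0.2235709763801558), np.float64(0.21827625998266978)]
ball [ 0.52026199 -0.36221563  0.28087563] [np.float64(0.5231935553533508), np.float64(0.5067959502107102)]
tcp [ 0.52495458 -0.37227603  0.22545857]
face-piv [-0.00238914  0.04942689 -0.01721096] 0.05239219967656426 sw 1.6190956207854241 tilt 0.33471754622523503 want 1.7309439930486592 0.3848643760948514
  ball 0.07650076744024284 sw 1.641261465006302 tilt 0.4836208826122724
face-piv [-0.00588914  0.04842689 -0.01721096] 0.05173067564962853 sw 1.6918110362507042 tilt 0.33916867702800696 want 1.7425339131278583 0.3853196413766517
  ball 0.0770403449008554 sw 1.565755490162249 tilt 0.47447312056697016
face-piv [ 0.00161086  0.05142689 -0.01721096] 0.054254373151706566 sw 1.5394832998095467 tilt 0.3228042489316445 want 1.7173373806569727 0.38334849193174114
  ball 0.07558836432807224 sw 1.7335833544208525 tilt 0.49965052240453206
```

Swivel reads about 1.65±0.03 against a wanted ~1.73, too near the tolerance. I release, lift and measure from above.

Emit:
play_rows:
  fingers: [0.3,0.5,0.6,0.6,0.6,0.6,0.6,0.6]
  linear:
    - [0,0,0]
    - [0,0,0]
    - [0,0,0]
    - [0,0,-0.4]
    - [0,0,-1.0]
    - [-0.3,0,-1.4]
    - [-0.3,0,-1.4]
    - [-0.3,0,-1.4]
  rot:
    - [0,0,0]
    - [0,0,0]
    - [0,0,0]
    - [0,0,0]
    - [0,0,0]
    - [0,0,0]
    - [0,0,0]
    - [0,0,0]

```text
time_s: 49.22
position: [0.5218, -0.3554, 0.3091]
tcp_rot: [[0.162, -0.987, -0.001], [-0.987, -0.162, 0.0], [-0.0, 0.001, -1.0]]
contact_force: [-0.2, 0.9, -0.2]
width: 0.599
```

```bash
python3 -c "
from lamp import *
im,m=cap('wrist','w41');im,m2=cap('scene','s41');im3,m3=cap('side','d41')
c=cv2.resize(im[90:200,160:270],None,fx=5,fy=5,interpolation=cv2.INTER_CUBIC);cv2.imwrite('pics/s41c.png',c[:,:,::-1])
c=cv2.resize(im3[90:200,270:380],None,fx=5,fy=5,interpolation=cv2.INTER_CUBIC);cv2.imwrite('pics/d41c.png',c[:,:,::-1])
s=manip.sense();print(s['contact_force'],s['position'],s['width'])
"
```

```text
[-0.32648642  0.00829301 -0.67783235] [ 0.52150896 -0.35529712  0.30804952] 0.6007654807775159
```

View pics/w41.png

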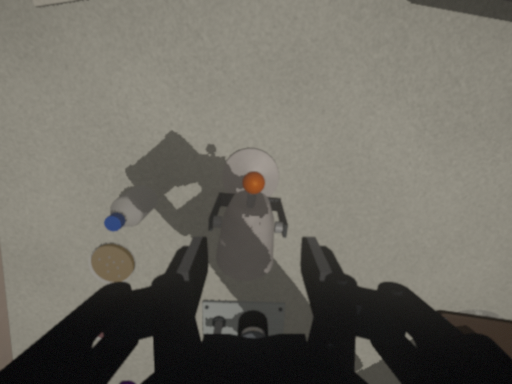

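View pics/s41c.png

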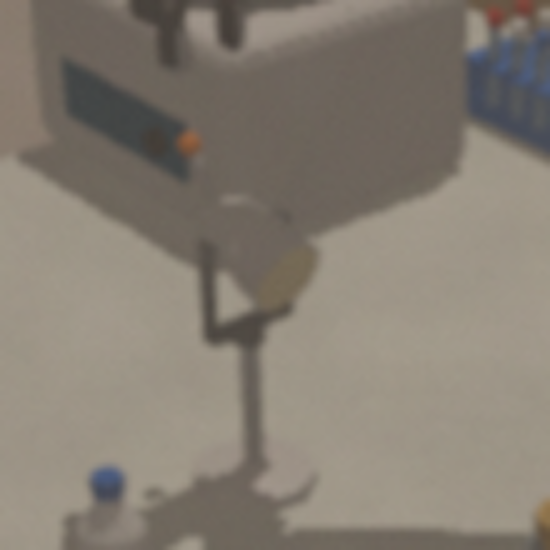

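View pics/d41c.png

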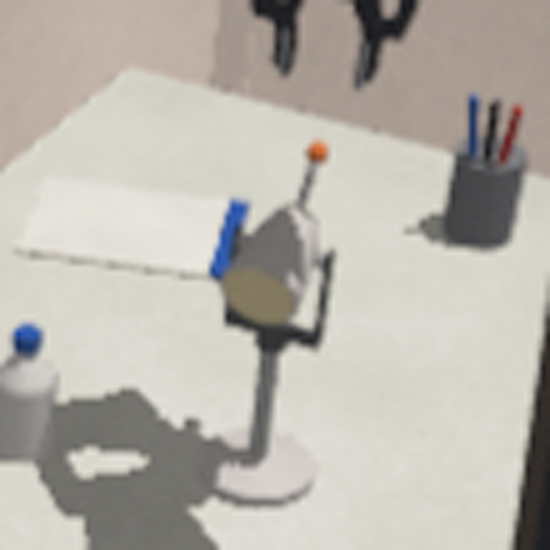

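```bash
python3 -c "
from lamp import *
im,m=load('w41');is_,ms=load('s41');id_,md=load('d41')
e=seg(im,lambda h:(h[...,0]<14)&(h[...,1]>150),(240,170,270,198));print(e)
hs=lambda h:(h[...,0]<14)&(h[...,1]>110)&(h[...,2]>100)
def cen(im,c,roi):
    x0,y0,x1,y1=roi;h=cv2.cvtColor(im,cv2.COLOR_RGB2HSV).astype(int)[y0:y1,x0:x1];k=c(h);y,x=np.nonzero(k);return (x.mean()+x0,y.mean()+y0),len(x)
b1=cen(is_,hs,(192,112,204,125));b2=cen(id_,hs,(326,114,341,127));print(b1,b2)
Bl,r=tri([(m,e[0]),(ms,b1[0]),(md,b2[0])]);print('ball',Bl,r)
B2,r=tri([(ms,b1[0]),(md,b2[0])]);print('ball2',B2,r)
F,r=tri([(ms,(217.6,145.6)),(md,(322.2,149))]);print('face',F,r)
print('tilt axis mid', onz(m,(219,230),.22),onz(m,(282,230),.22))
for b in (Bl,B2):
  d=F-b;print('sw',np.arctan2(d[1],d[0]),'tilt',-np.arctan2(d[2],np.hypot(*d[:2]))-np.arctan2(35,125),np.linalg.norm(d))
  u=d/np.linalg.norm(d)
c=cv2.resize(im[140:345,170:340],None,fx=4,fy=2.9*1.0,interpolation=cv2.INTER_CUBIC);
c=cv2.resize(im[150:345,180:330],None,fx=3,fy=3,interpolation=cv2.INTER_CUBIC);cv2.imwrite('pics/w41c.png',c[:,:,::-1])
"
```

```text
((253.26625061035156, 182.63026428222656), (20.04507064819336, 20.547731399536133), 9.836000442504883)
((np.float64(197.36363636363637), np.float64(118.0909090909091)), 11) ((np.float64(333.0), np.float64(120.0)), 9)
ball [ 0.52536732 -0.37359273  0.27850174] [np.float64(0.6625853164071003), np.float64(0.19355822255075153), np.float64(0.1626551944659328)]
ball2 [ 0.52552914 -0.37229832  0.27916012] [np.float64(0.08545687038089171), np.float64(0.08238139242886773)]
face [ 0.51556897 -0.26588092  0.20358232] [np.float64(0.4806933874487514), np.float64(0.46920290015717986)]
tilt axis mid [ 0.54989609 -0.30247167  0.22      ] [ 0.48501525 -0.313092    0.22      ]
sw 1.661514870564255 tilt 0.3327971778012469 0.13157036997763613
sw 1.6641197288113563 tilt 0.34247389060422123 0.1309040551566023
```

View pics/w41c.png

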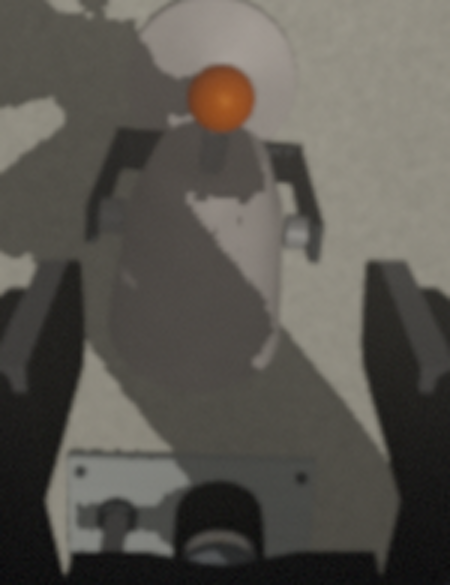

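```bash
python3 -c "
from lamp import *
im,m=load('w41')
a,b=onz(m,(217.3,221.7),.22),onz(m,(279,227.3),.22);print(a,b,(a+b)/2,np.linalg.norm(a-b));d=b-a;print('beam',np.arctan2(d[1],d[0])-np.pi/2)
# symmetric head outline: left edge/right edge midpoints
"
```

```text
[ 0.55280639 -0.31147439  0.22      ] [ 0.48868159 -0.3155952   0.22      ] [ 0.52074399 -0.31353479  0.22      ] 0.06425707248896922
beam -4.648214966320172
```

Two methods agree: swivel ≈1.65, tilt ≈0.34, pivot ≈(0.520,-0.3135). Wanted is 1.74 and 0.387, so I regrip and correct.

```bash
python3 -c "
from lamp import *
R=manip.sense()['tcp_rot'];mv((.5255,-.3735,.2250),prot=R)
"
```

```text
lin [ 0.313 -0.02   1.383] rot [0. 0. 0.] pos [ 0.5215 -0.3553  0.308 ] t 49.38
```

Emit:
play_rows:
  fingers: [0.6,0.6,0.6,0.6,0.6,0.6,0.4,0.2,0.1,0.1,0.1,0.1]
  linear:
    - [0.31,-0.02,0]
    - [0.31,-0.02,0.4]
    - [0.31,-0.02,0.9]
    - [0.31,-0.02,1.3]
    - [0.31,-0.02,1.38]
    - [0.31,-0.02,1.38]
    - [0.31,-0.02,1.38]
    - [0.31,-0.02,1.38]
    - [0.31,-0.02,1.38]
    - [0.31,-0.02,1.38]
    - [0.31,-0.02,1.38]
    - [0.31,-0.02,1.38]
  rot:
    - [0,0,0]
    - [0,0,0]
    - [0,0,0]
    - [0,0,0]
    - [0,0,0]
    - [0,0,0]
    - [0,0,0]
    - [0,0,0]
    - [0,0,0]
    - [0,0,0]
    - [0,0,0]
    - [0,0,0]
  squeeze: 30

```text
time_s: 50.88
position: [0.5265, -0.3744, 0.2286]
tcp_rot: [[0.162, -0.987, 0.001], [-0.987, -0.162, -0.003], [0.003, -0.001, -1.0]]
contact_force: [-0.4, -3.2, 4.8]
width: 0.18
```

```bash
python3 -c "
from lamp import *
s=manip.sense();print(s['contact_force'],s['position'],s['width'])
way(1.655,.34,1.75,.40,4)
cap('wrist','w42')
"
```

```text
[-0.44558608 -3.17932267  4.83543277] [ 0.52654135 -0.37440583  0.22862322] 0.1802174902774304
1 [-0.013 -0.024 -0.015] rot -0.14
2 [-0.027 -0.048 -0.029] rot -0.27
3 [-0.041 -0.07  -0.043] rot -0.41
4 [-0.057 -0.092 -0.057] rot -0.54
```

View pics/w42.png

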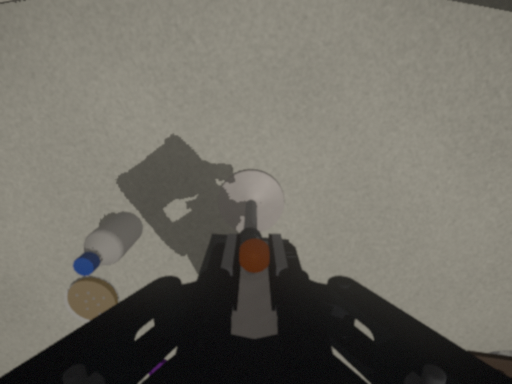

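Emit:
play_rows:
  fingers: [0.1,0.1,0.1,0.1,0.1,0.1]
  linear:
    - [-0.015,-0.025,-0.03]
    - [-0.03,-0.05,-0.06]
    - [-0.045,-0.075,-0.09]
    - [-0.06,-0.095,-0.11]
    - [-0.06,-0.095,-0.11]
    - [-0.06,-0.095,-0.11]
  rot:
    - [0,0,-0.14]
    - [0,0,-0.27]
    - [0,0,-0.41]
    - [0,0,-0.54]
    - [0,0,-0.54]
    - [0,0,-0.54]

```text
time_s: 51.68
position: [0.5312, -0.3685, 0.2337]
tcp_rot: [[0.254, -0.967, -0.0], [-0.967, -0.254, 0.001], [-0.001, 0.0, -1.0]]
contact_force: [-1.1, -2.8, 1.7]
width: 0.186
```

Emit:
play_rows:
  fingers: [0.3,0.5,0.6,0.6,0.6,0.6,0.6,0.6]
  linear:
    - [0,0,0]
    - [0,0,0]
    - [0,0,0]
    - [0,0,-0.4]
    - [0,0,-1.0]
    - [-0.3,0,-1.4]
    - [-0.3,0,-1.4]
    - [-0.3,0,-1.4]
  rot:
    - [0,0,0]
    - [0,0,0]
    - [0,0,0]
    - [0,0,0]
    - [0,0,0]
    - [0,0,0]
    - [0,0,0]
    - [0,0,0]

```text
time_s: 52.68
position: [0.5265, -0.3513, 0.3165]
tcp_rot: [[0.254, -0.967, -0.001], [-0.967, -0.254, 0.001], [-0.001, 0.001, -1.0]]
contact_force: [-0.2, -0.2, 0.3]
width: 0.6
```

```bash
python3 -c "
from lamp import *
im,m=cap('wrist','w43');is_,ms=cap('scene','s43');id_,md=cap('side','d43')
c=cv2.resize(is_[90:200,160:270],None,fx=5,fy=5,interpolation=cv2.INTER_CUBIC);cv2.imwrite('pics/s43c.png',c[:,:,::-1])
c=cv2.resize(id_[90:200,270:380],None,fx=5,fy=5,interpolation=cv2.INTER_CUBIC);cv2.imwrite('pics/d43c.png',c[:,:,::-1])
c=cv2.resize(im[150:345,180:330],None,fx=3,fy=3,interpolation=cv2.INTER_CUBIC);cv2.imwrite('pics/w43c.png',c[:,:,::-1])
e=seg(im,lambda h:(h[...,0]<14)&(h[...,1]>150),(235,165,275,205));print(e)
hs=lambda h:(h[...,0]<14)&(h[...,1]>110)&(h[...,2]>100)
def cen(im,c,roi):
    x0,y0,x1,y1=roi;h=cv2.cvtColor(im,cv2.COLOR_RGB2HSV).astype(int)[y0:y1,x0:x1];k=c(h);y,x=np.nonzero(k);return (x.mean()+x0,y.mean()+y0),len(x)
b1=cen(is_,hs,(192,112,206,125));b2=cen(id_,hs,(326,114,341,127));print(b1,b2)
Bl,r=tri([(m,e[0]),(ms,b1[0]),(md,b2[0])]);print('ball',Bl,r)
print(manip.sense()['position'])
for piv in ([.520,-.3135,.22],[.517,-.316,.22]):
  d=Bl-piv; print('  ball',np.linalg.norm(d),'sw',np.arctan2(-d[1],-d[0]),'tilt',np.arctan2(d[2],np.hypot(*d[:2]))-np.arctan2(35,75))
"
```

```text
((253.8582763671875, 182.9373779296875), (19.82098960876465, 20.478485107421875), 152.93019104003906)
((np.float64(196.8181818181818), np.float64(117.81818181818181)), 11) ((np.float64(331.2), np.float64(119.0)), 10)
ball [ 0.5313647  -0.36831062  0.28349708] [np.float64(0.6082878177520556), np.float64(0.18496472375645415), np.float64(0.17553890448233272)]
[ 0.52625238 -0.35140533  0.31572327]
  ball 0.0846477407318491 sw 1.7752441074434298 tilt 0.4116363631886297
  ball 0.08351422087144907 sw 1.8387941823957823 tilt 0.4271701775616566
```

View pics/s43c.png

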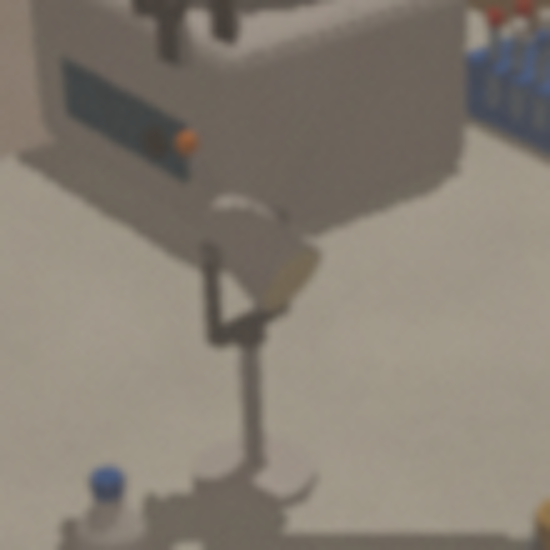

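View pics/d43c.png

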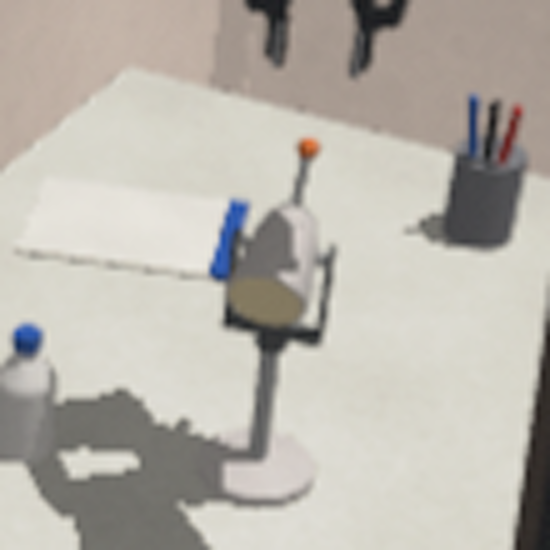

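View pics/w43c.png

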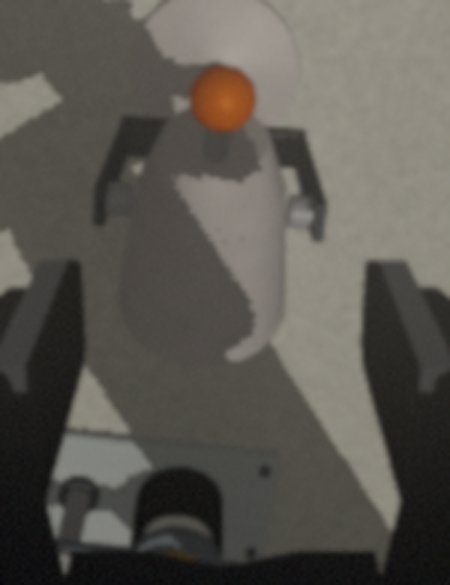

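```bash
python3 -c "
from lamp import *
_,m=load('w43');_,ms=load('s43');_,md=load('d43')
F,r=tri([(ms,(218.6,145.8)),(md,(323.2,150.2))]);print('face',F,r)
Bl=np.array([.5314,-.3683,.2835]);d=F-Bl;print('sw',np.arctan2(d[1],d[0]),'tilt',-np.arctan2(d[2],np.hypot(*d[:2]))-np.arctan2(35,125),np.linalg.norm(d))
a,b=onz(m,(219,215.7),.22),onz(m,(280,221),.22);print((a+b)/2,np.linalg.norm(a-b));q=b-a;print('beam',np.arctan2(q[1],q[0])+1.5*np.pi)
T=np.array([.4672,-.0077,.0935])
# aim line: estimates; pivot estimate along (weighted: 75/125 between?)
for piv in ([.520,-.3135,.22],[.518,-.315,.22],(np.array(a)+b)/2):
  for sw,t in ((np.arctan2(d[1],d[0]),-np.arctan2(d[2],np.hypot(*d[:2]))-np.arctan2(35,125)),):
    x=np.array([np.cos(t)*np.cos(sw),np.cos(t)*np.sin(sw),-np.sin(t)]);y=np.array([-np.sin(sw),np.cos(sw),0]);z=np.cross(x,y);g=T-piv
    print(piv,'ring in lamp frame',g@x,g@y,g@z)
"
```

```text
face [ 0.51073791 -0.26572492  0.20048311] [np.float64(0.32375540214124454), np.float64(0.3168056279759852)]
sw 1.769570199228335 tilt 0.39768990622465655 0.13356785835189122
[ 0.52130403 -0.31359401  0.22      ] 0.06481718140045152
beam 1.7342767595102582
[0.52, -0.3135, 0.22] ring in lamp frame 0.3349880676450621 -0.00862522183577559 0.00351142189304178
[0.518, -0.315, 0.22] ring in lamp frame 0.3359796604986367 -0.010882041948465392 0.0039279631175306445
[ 0.52130403 -0.31359401  0.22      ] ring in lamp frame 0.3353104438402915 -0.007365428444605603 0.0036468433763883756
```

Three estimates give swivel 1.73–1.775 (wanted 1.742) and tilt 0.40–0.41 (wanted 0.387). The ring is within about 10 mm of the beam line. Last look at the cell with the arm clear.

Emit:
play_rows:
  fingers: [0.6,0.6,0.6,0.6]
  linear:
    - [0.3,0,-0.5]
    - [0.8,0,-0.8]
    - [0.8,0,-0.8]
    - [0.8,0,-0.8]
  rot:
    - [0,0,0]
    - [0,0,0]
    - [0,0,0]
    - [0,0,0]

```text
time_s: 53.32
position: [0.5386, -0.3976, 0.3641]
tcp_rot: [[0.254, -0.967, -0.002], [-0.967, -0.254, 0.002], [-0.003, 0.001, -1.0]]
contact_force: [-0.1, 0.2, -0.2]
width: 0.598
```

```bash
python3 -c "
from h import *
is_,ms=cap('scene','s44');id_,md=cap('side','d44')
c1=cv2.resize(is_[120:290,160:300],(560,600),interpolation=cv2.INTER_CUBIC)
cv2.imwrite('pics/s44c.png',c1[:,:,::-1])
c=cv2.resize(id_[110:250,210:360],None,fx=4,fy=4,interpolation=cv2.INTER_CUBIC);cv2.imwrite('pics/d44c.png',c[:,:,::-1])
s=manip.sense();print(s['position'],s['contact_force'],s['time_s'])
"
```

```text
[ 0.53856814 -0.39708432  0.36431405] [-1.15264708  0.68169861 -0.32595833] 53.425
```

View pics/s44c.png

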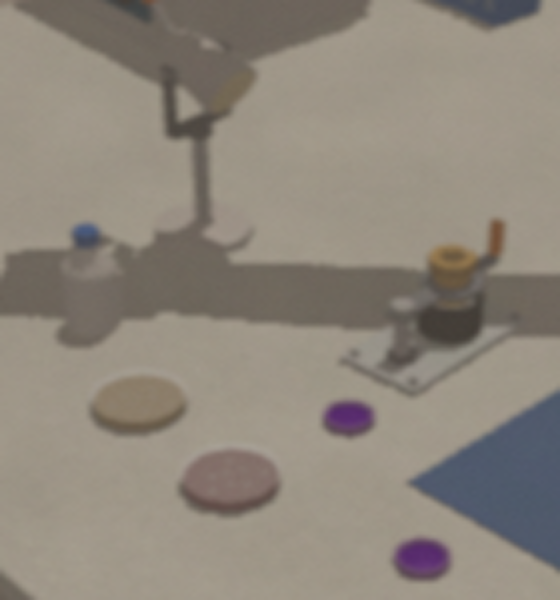

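View pics/d44c.png

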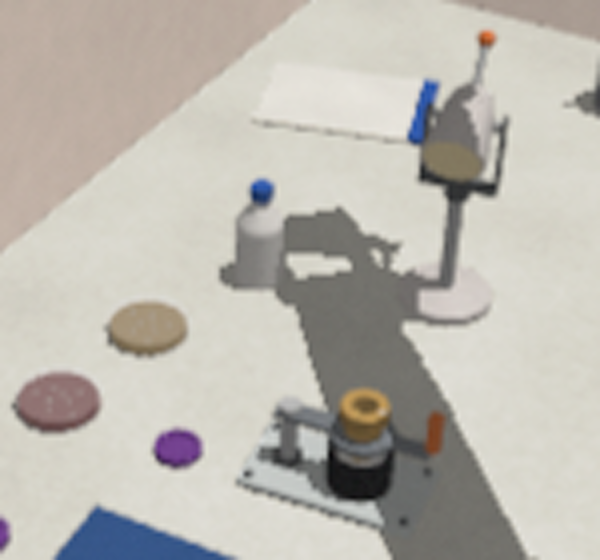

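Carrier closed, ring low, lamp aimed at the cell, dishes and bottle undisturbed, arm clear. Handing in.

```bash
python3 -c "
from h import *
print(manip.finish_job())"
```

```text
the job is handed in; nothing more can be done
None
```

I built the filter cell, aimed the lamp at the ring and handed the job in at about 53 s of the 208 s allowed. The station gave no verdict.

**What I did:** I dropped the lens, spacer, green filter and amber filter into the barrel in that order; there was no red filter in the scene. I swung the carrier to its stop and screwed the ring 3.3 rad clockwise. I then turned and tipped the lamp by its ball, and regripped once to correct the aim.

**Last checks:**
- **Stack:** each part was seen in the bore after its release, with amber on top.
- **Carrier:** it took about 16 N against the stop, and the peg is within about 2 mm of its closed position (about 0.01 rad; up to 0.03 rad in a rougher view).
- **Ring and foot:** the ring sank 16.5 mm without slipping (head centre about 93.5 mm up). That implies about 2.5 mm of foot compression; I worked this out from the ring's travel and did not see it directly.
- **Lamp:** the ring lies within about 10 mm of the beam line sideways and 4–8 mm up and down, against the 25 mm allowed.
- **Bystanders:** the dishes and bottle look unmoved in the last pictures; I did not measure them.

**What disagreed:**
- **Fingertips:** they sit about 41–45 mm behind the reported TCP, not at it as described. I confirmed this by closing above the lens and set all heights to match.
- **Lamp aim:** the first move came out about 0.09 rad short in swivel, which the regrip corrected. The final swivel estimates spread from 1.73 to 1.775 rad, against 1.742 wanted (1.84 if I use an earlier pivot estimate, which would be outside the 25 mm). Final tilt is about 0.40–0.41 rad against 0.387 wanted.

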